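# Clip the two joints of a distillation set

### The arm

A 6-joint arm with a two-finger parallel gripper is mounted at the origin on the work surface. World frame = base frame: x ahead of the robot, y to its left, z up, the work surface at z = 0. Lengths are in m, angles in rad, forces in N, time in s.
With the tool pointing down it reaches from about 0.425 to 0.95 m from the base axis. Payload 3.5 kg.
Tool frame: the origin (TCP) lies midway between the tips of the shut fingers; the grasp point (between the pads) lies 19 mm behind it; x points along the fingers, y is the direction in which the jaws open and shut, and the axes are right-handed (so a half turn about x gives the same grasp; the last joint's range is limited). The gripper opens to 85 mm and grips with 20 to 120 N. Pads are 22 mm wide; open, the fingers measure 114 mm over their backs; the gripper's body (76 mm by 85 mm) begins 54 mm behind the grasp point. The pads swing forward as they close: fully open they stand 13 mm farther back than shut.
Start: joints at [-1.271, 0.286, 1.577, -0, 1.279, -0.15], TCP at [0.294, -0.608, 0.231] pointing down, gripper open.
Joint ranges: [-2.77, 2.77], [-0.9, 2.22], [0.21, 2.48], [-1.53, 4.67], [0.24, 2.81], [-2.84, 2.84]. Speed limits (rad/s): [2.79, 2.79, 3.14, 3.14, 3.14, 3.14].

### API

Orientations are given as a unit quaternion [x, y, z, w].
In Python, from plant import ctrl, vision gives the robot as it stands. The module is installed in compiled form; this text tells all that it offers.
- The arm moves only by the tool play_rows, never from a script. Its arguments are lists of equal length, an entry for each row: "claw": the closure in counts, from 0 (fully open) to 255 (shut); "travel": the shift along the tool's x, y, z in m, a list of three; "dr": the turn, a rotation vector about the tool's x, y, z in rad, a list of three. In form: {"claw": [claw, ...], "travel": [[tx, ty, tz], ...], "dr": [[wx, wy, wz], ...]}. A call has 1 to 20 rows; each row is the pose to reach, as a shift and turn from the pose measured when the call began, along the tool's axes at that moment; what a row does not reach only later rows make up. A row lasts 1/10 s, in which the tool goes at most 50 mm and 8.59 degrees, less where a joint would pass 70% of its speed; a pose out of reach is approached as far as the arm can. A call with a gripper value outside its range is refused whole. The fingers move at their own pace and stop on an object; "force" is the grip in N (left out, the last holds). Time passes only in rows, so rows that repeat a pose let the fingers close. It gives the time, the measured TCP pose, the force and the opening at its end, in the units of the state.
- ctrl.get_state(): the state, without advancing time (a new reading comes with each control period).
- vision.read_camera(name): name is "scene" or "top" or "wrist"; returns a dict with "img" (384x512x3 uint8, red, green, blue), "range_z" (384x512 float32, m along the optical axis (not along the pixel's ray), 0 where there is no reading), "K" (3x3 intrinsics, pixels), "world_to_cam" (4x4, takes a point from world to camera coordinates). Camera axes: x right, y up, looking along -z (the intrinsics and any distortion apply to the point x, -y, -z); pixel columns grow to the right and rows downward; lengths in m; the calibration is good to about 2 mm. A picture is of the moment at which its call begins.
- ctrl.sign_off(): hands the job in, once; it reports no verdict.
The state is a dict: "time": time; "qpos": joint angles; "dq": joint speeds; "joint_efforts": joint torques, N m; "eef_pos": TCP position; "tcp_rot": TCP orientation; "contact_force": force on the tool from outside, world axes, zero at the start; "wrist_torque": the same for the moment, N m; "opening": opening from 0.0 (shut) to 1.0 (fully open).
Only numpy, scipy, OpenCV 4.12 (cv2) and the standard library are available. Lean on these libraries where they do the work, as an engineer would, in place of code of your own. Each camera call takes 0.05 s, during which the arm holds its last target.

### The job

Two ground-glass joints on the sloping condenser are still unsecured: the upper one, where the still head's side arm enters it, and the lower one, where it enters the receiver adapter. Take the joint clip of the right size for each, and push it on from above, square to the sloping glass, one fork either side of the rims and its wide fork on the downhill (socket) side, until it snaps fully home; then let go. Leave the spare clip and the other glassware where they stand, and do not knock the distillation set.

Things in the scene. Friction and masses are not known exactly. Their poses are not given: they have to be found in the camera images.
- clip_large: Large joint clip for the upper joint, off-white plastic C, open below, thumb ear on top, 22 g. Origin on its bore axis midway between its two 5 mm forks; x along the bore to the wide fork (x=+10.5, bore radius 13; narrow fork x=-10.5, radius 10; 16 mm between them); z up the ear. Starts standing on its prongs, origin 17.7 mm up. Takes about 10 N to push on; home when its frame matches the joint's.
- clip_small: Small joint clip for the lower joint, off-white plastic C, open below, thumb ear on top, 22 g. Origin on its bore axis midway between its two 5 mm forks; x along the bore to the wide fork (x=+10.5, bore radius 9; narrow fork x=-10.5, radius 6.5; 16 mm between them); z up the ear. Starts standing on its prongs, origin 16.1 mm up. Takes about 12 N to push on; home when its frame matches the joint's.
- clip_large_ear (a point): Foot of the large clip's thumb ear, where to grip it: on the flat back of the clip (24 mm above the clip's origin, back 26 mm in x by 28 mm in y). The ear rises from here 29 mm, 15 mm in x by 12 mm in y, ribbed; pinch it across y. Pushing on the ear spreads the sprung prongs, which end 17.7 mm below the clip's origin.
- clip_small_ear (a point): Foot of the small clip's thumb ear, where to grip it: on the flat back of the clip (19.5 mm above the clip's origin, back 26 mm in x by 21 mm in y). The ear rises from here 29 mm, 15 mm in x by 12 mm in y, ribbed; pinch it across y. Pushing on the ear spreads the sprung prongs, which end 16.1 mm below the clip's origin.
- clip_large_wide (a point): Middle of the wide fork's bore of the large clip (10.5 mm along its x). The clip is 44 mm wide outside; the mouths of its forks are 22 and 17 mm. The clip starts with this fork to the right as seen from the robot, give or take 63 degrees.
- clip_small_wide (a point): Middle of the wide fork's bore of the small clip (10.5 mm along its x). The clip is 35 mm wide outside; the mouths of its forks are 15 and 10 mm. The clip starts with this fork to the right as seen from the robot, give or take 63 degrees.
- clip_spare: Spare joint clip of a still larger size, same shape and make, 53 mm wide, 77 mm high as it stands, fits neither joint; stays where it is.
- upper_joint: Upper ground-glass joint, 0.25 m up: side arm of the still head (tube radius 10, uphill) in the condenser's socket (tube radius 13, downhill); between them two rims, radius 17, 12 mm wide together. Origin on the glass axis between the rims; x downhill along the glass, 30 degrees below level; z square to the glass, 30 degrees off vertical, leaning downhill; y level, away from the robot.
- lower_joint: Lower ground-glass joint, 0.13 m up, 240 mm downhill of the upper one on the same axis: cone tube of the condenser (radius 6.5, uphill) in the socket of the receiver adapter (tube radius 9, downhill); between them two rims, radius 12.5, 12 mm wide together. Origin and axes as for the upper joint.
- still: Distillation set, clamped, rigid. Origin on the bench below mid-condenser; x level downhill, y away from the robot. In mm: mantle radius 70 at x -165; head above it up to z 356, thermometer to 450; condenser radius 16, axis at z 190 over the origin, water nipple 40 high on its top 75 downhill of the upper joint; receiver at x 149; rods 574 high at y 150, x -165 and 5, with clamp arms.
- flask_25: Volumetric flask, 40 mm wide, 108 mm high, standing (origin under its middle); bystander among the clips.
- stopper: White plastic hexagonal stopper standing on its head, 36 mm wide, 32 mm high (origin underneath); bystander among the clips.
- flask_100: Volumetric flask, 62 mm wide, 175 mm high, standing at the left; bystander.
- flask_100b: Volumetric flask, 62 mm wide, 175 mm high, standing beyond the receiver, at the right end of the set; bystander.
- flask_250: Volumetric flask, 82 mm wide, 225 mm high, standing at the right; bystander.
- reagent_bottle: Amber bottle with a screw cap, 60 mm wide, 125 mm high, standing at the far left; bystander.
Not all that is in view belongs to the job. Leave any orange, pink or turquoise look-alike of the clip_small alone.

How it is judged:
At the end, for the whole second after the job is handed in: The large clip is home on the upper joint and the small clip on the lower joint: each clip's origin within 4.5 mm of the joint's along the glass and 3 mm across it either way, its bore within 0.12 rad of the glass axis, its wide fork on the downhill side, released and at rest (x of clip_large in the frame of upper_joint between -0.0045 and 0.0045 m and y of clip_large in the frame of upper_joint between -0.003 and 0.003 m and z of clip_large in the frame of upper_joint between -0.003 and 0.003 m and angle between the x axis of clip_large and the x axis of upper_joint, either way round below 0.12 rad and x of clip_large_wide in the frame of upper_joint above 0.004 m and linear speed of each of clip_large, clip_small below 0.02 m/s and x of clip_small in the frame of lower_joint between -0.0045 and 0.0045 m and y of clip_small in the frame of lower_joint between -0.003 and 0.003 m and z of clip_small in the frame of lower_joint between -0.003 and 0.003 m and angle between the x axis of clip_small and the x axis of lower_joint, either way round below 0.12 rad and x of clip_small_wide in the frame of lower_joint above 0.004 m); the robot touches nothing.
It fails at once if a bystander (spare clip, flask, stopper, bottle) is moved more than 25 mm (distance of any of clip_spare, flask_25, stopper, flask_100, flask_250, flask_100b, reagent_bottle from where it was at the start of the episode above 0.025 m).
It fails at once if a standing flask or bottle is tipped over (angle between any of flask_25, flask_100, flask_250, flask_100b, reagent_bottle's own z axis and vertical above 0.5 rad).
It fails at once if the robot knocks the distillation set (more than 20 N of its fingers or arm on it) (contact force between any of the fingers, the arm and still above 20 N).
It also fails if it takes over 69 s, if anything falls off the work surface, if the arm or the gripper's body presses on something with over 40 N, if the wrist force passes 120 N, or if a joint passes its speed limit or range.

## Working session

There is one attempt and no reset: what is moved stays moved. The work goes in short steps, Python scripts to look and compute and a tool call to move; the robot and the scene stay as the last step left them, time stands still between calls to the robot, and variables do not carry over. Pictures are saved under pics/ and viewed, and the job is handed in when it is done.

Besides the shell and the picture viewer there is one more tool, called after "Emit:" as name(argument=value, ...) on one line, values as JSON. play_rows: Moves the arm, as the interface text tells. Its arguments: {"type":"object","properties":{"claw":{"type":"array","items":{"type":"number"}},"travel":{"type":"array","items":{"type":"array","items":{"type":"number"}}},"dr":{"type":"array","items":{"type":"array","items":{"type":"number"}}},"force":{"type":"number"}},"required":["claw","travel","dr"]}

```bash
mkdir -p pics; ls; python3 - <<'E'
from plant import ctrl, vision
import cv2, numpy as np
s=ctrl.get_state(); print({k:np.round(v,3).tolist() for k,v in s.items()})
for n in ["scene","top","wrist"]:
    c=vision.read_camera(n); cv2.imwrite(f"pics/{n}0.png",c["img"][:,:,::-1]); np.savez(f"{n}0.npz",**c)
    print(n,c["K"].round(1).tolist(),c["world_to_cam"].round(3).tolist())
E
```

```text
pics
{'time': 0.0, 'qpos': [-1.271, 0.287, 1.578, 0.0, 1.279, -0.15], 'dq': [-0.0, 0.0, 0.0, 0.003, 0.0, 0.001], 'joint_efforts': [-0.001, -40.598, -29.262, -0.0, 0.006, -0.0], 'eef_pos': [0.293, -0.607, 0.23], 'tcp_rot': [-0.689, -0.158, 0.689, -0.157], 'contact_force': [0.459, 0.361, -0.475], 'wrist_torque': [-0.05, -0.001, -0.046], 'opening': 1.0}
scene [[375.7, 0.0, 250.6], [0.0, 375.7, 190.7], [0.0, 0.0, 1.0]] [[-0.749, 0.663, 0.002, 0.393], [-0.364, -0.414, 0.834, 0.053], [0.554, 0.624, 0.552, -1.456], [0.0, 0.0, 0.0, 1.0]]
top [[353.5, 0.0, 255.2], [0.0, 353.5, 190.9], [0.0, 0.0, 1.0]] [[0.03, -0.999, 0.013, -0.047], [0.995, 0.031, 0.092, -0.516], [-0.093, 0.01, 0.996, -1.399], [0.0, 0.0, 0.0, 1.0]]
wrist [[300.8, 0.0, 258.6], [0.0, 300.8, 189.1], [0.0, 0.0, 1.0]] [[0.435, -0.901, -0.002, -0.674], [0.859, 0.415, -0.298, 0.039], [0.269, 0.128, 0.954, -0.381], [0.0, 0.0, 0.0, 1.0]]
```

View pics/scene0.png

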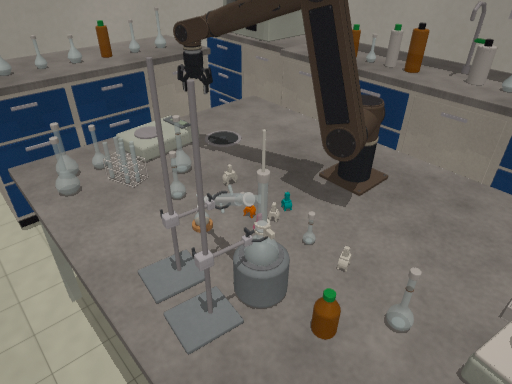

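View pics/top0.png

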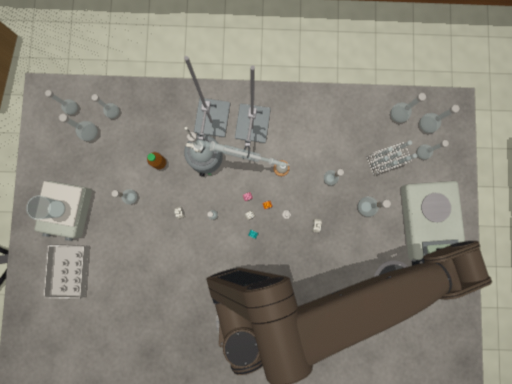

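View pics/wrist0.png

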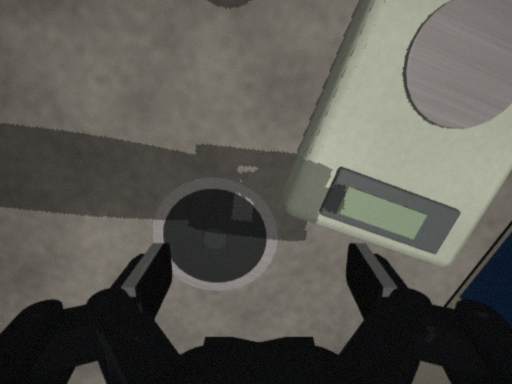

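```bash
cat > h.py <<'E'
import numpy as np, cv2
def w2p(c,P):
    P=np.atleast_2d(P); q=(c["world_to_cam"]@np.c_[P,np.ones(len(P))].T).T[:,:3]
    z=-q[:,2]; K=c["K"]
    return np.c_[K[0,0]*q[:,0]/z+K[0,2], K[1,1]*(-q[:,1])/z+K[1,2]]
def ray(c,u,v):
    K=c["K"];T=np.linalg.inv(c["world_to_cam"])
    d=np.array([(u-K[0,2])/K[0,0],-(v-K[1,2])/K[1,1],-1.])
    return T[:3,3],T[:3,:3]@d
def atz(c,u,v,z):
    o,d=ray(c,u,v); return o+d*(z-o[2])/d[2]
def dep(c,u,v):
    o,d=ray(c,u,v); return o+d*c["range_z"][int(round(v)),int(round(u))]
def cloud(c):
    K=c["K"];T=np.linalg.inv(c["world_to_cam"]);z=c["range_z"]
    v,u=np.mgrid[:z.shape[0],:z.shape[1]]
    d=np.stack([(u-K[0,2])/K[0,0]*z,-(v-K[1,2])/K[1,1]*z,-z],-1)
    return d@T[:3,:3].T+T[:3,3]
def load(n): return dict(np.load(n))
E
python3 - <<'E'
from h import *
c=load("top0.npz");i=c["img"][:,:,::-1]
cv2.imwrite("pics/t1.png",cv2.resize(i[180:245,160:340],None,fx=4.4,fy=4.4,interpolation=cv2.INTER_CUBIC))
cv2.imwrite("pics/t2.png",cv2.resize(i[110:200,170:310],None,fx=5.5,fy=5.5,interpolation=cv2.INTER_CUBIC))
c=load("scene0.npz");i=c["img"][:,:,::-1]
cv2.imwrite("pics/s1.png",cv2.resize(i[150:280,190:360],None,fx=4.5,fy=4.5,interpolation=cv2.INTER_CUBIC))
c=load("top0.npz")
for u,v in [(179,212),(250,215),(318,225),(286,214),(212,214),(248,197),(267,204),(253,234)]:
    print(u,v,dep(c,u,v).round(3),atz(c,u,v,.03).round(3))
E
```

```text
179 212 [0.422 0.262 0.065] [0.423 0.269 0.03 ]
250 215 [ 0.419 -0.014  0.062] [ 0.419 -0.013  0.03 ]
318 225 [ 0.388 -0.277  0.075] [ 0.388 -0.285  0.03 ]
286 214 [ 0.428 -0.156  0.038] [ 0.428 -0.157  0.03 ]
212 214 [0.417 0.129 0.11 ] [0.419 0.138 0.03 ]
248 197 [ 0.489 -0.003  0.054] [ 0.491 -0.003  0.03 ]
267 204 [ 0.464 -0.079  0.061] [ 0.465 -0.08   0.03 ]
253 234 [ 0.346 -0.027  0.067] [ 0.345 -0.028  0.03 ]
```

View pics/t1.png

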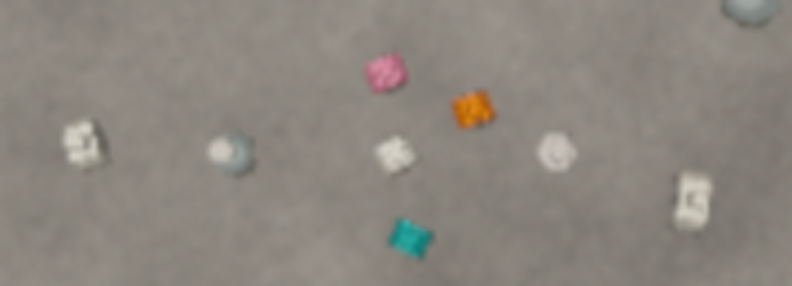

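View pics/t2.png

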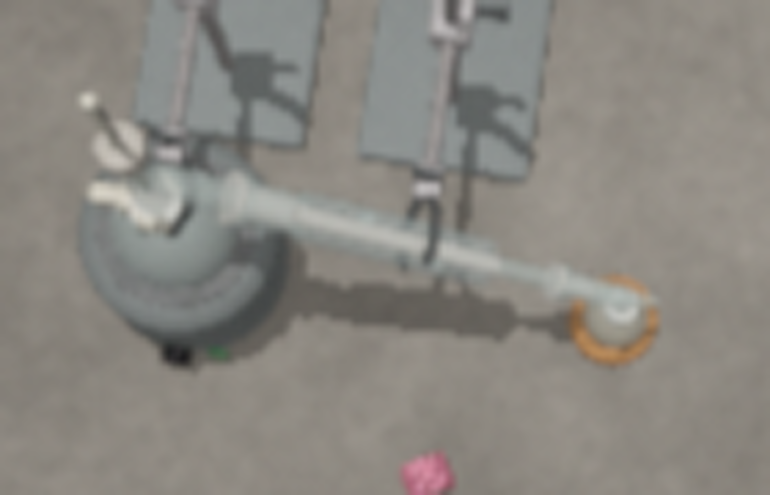

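View pics/s1.png

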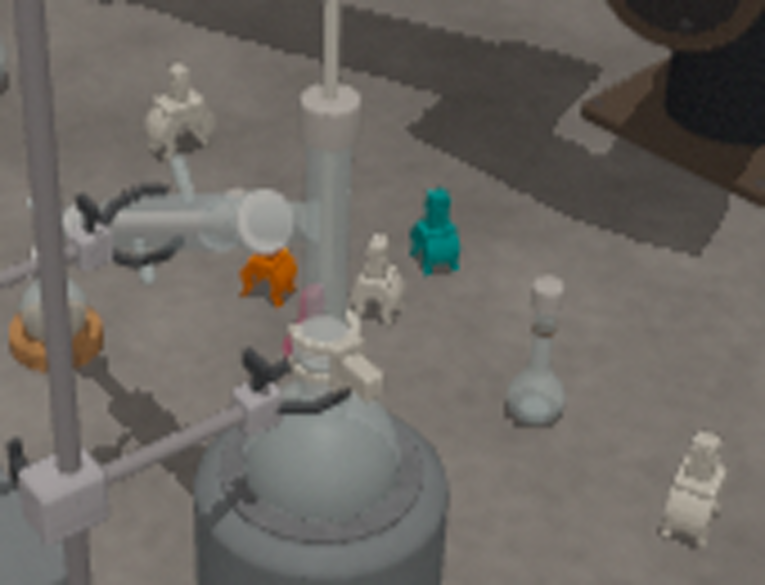

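```bash
python3 - <<'E'
from h import *
from plant import ctrl
from scipy.spatial.transform import Rotation as R
s=ctrl.get_state(); Rt=R.from_quat(s["tcp_rot"]).as_matrix(); print(Rt.round(3))
w=load("wrist0.npz");T=np.linalg.inv(w["world_to_cam"]);print("cam in tool",(Rt.T@(T[:3,3]-s["eef_pos"])).round(3)); print((Rt.T@T[:3,:3]).round(3))
c=load("top0.npz");P=cloud(c)
# cond area crop: list points above z .1 in region
i=c["img"]
for u in range(205,292,4):
    col=P[120:175,u]; k=[(v+120,*col[v].round(3)) for v in range(55) if col[v,2]>.09 and col[v,2]<.33]
    print(u,len(k), k[len(k)//2] if k else '', max(k,key=lambda a:a[3]) if k else '')
# heights of clips
for n,(u,v) in dict(l=(179,212),m=(250,215),s=(318,225)).items():
    b=P[v-6:v+7,u-6:u+7].reshape(-1,3); m=b[b[:,2]>.02]; print(n,m[:,2].max().round(4), m[m[:,2]>.05].mean(0).round(4))
E
```

```text
[[-0.001  0.435 -0.901]
 [ 0.002 -0.901 -0.435]
 [-1.    -0.002 -0.   ]]
cam in tool [-0.143  0.    -0.076]
[[ 0.     0.299 -0.954]
 [ 1.     0.     0.   ]
 [ 0.    -0.954 -0.299]]
205 37 (152, np.float64(0.64), np.float64(0.157), np.float64(0.168)) (144, np.float64(0.644), np.float64(0.143), np.float64(0.283))
209 35 (152, np.float64(0.642), np.float64(0.144), np.float64(0.159)) (144, np.float64(0.647), np.float64(0.131), np.float64(0.272))
213 29 (152, np.float64(0.651), np.float64(0.134), np.float64(0.119)) (143, np.float64(0.651), np.float64(0.118), np.float64(0.272))
217 22 (153, np.float64(0.647), np.float64(0.118), np.float64(0.123)) (144, np.float64(0.651), np.float64(0.106), np.float64(0.258))
221 8 (148, np.float64(0.64), np.float64(0.092), np.float64(0.249)) (145, np.float64(0.649), np.float64(0.092), np.float64(0.252))
225 8 (150, np.float64(0.635), np.float64(0.079), np.float64(0.24)) (148, np.float64(0.641), np.float64(0.079), np.float64(0.246))
229 10 (150, np.float64(0.636), np.float64(0.065), np.float64(0.239)) (148, np.float64(0.642), np.float64(0.066), np.float64(0
[... 1413 characters left out ...]
(159, np.float64(0.627), np.float64(-0.093), np.float64(0.145))
277 5 (162, np.float64(0.619), np.float64(-0.109), np.float64(0.127)) (161, np.float64(0.622), np.float64(-0.109), np.float64(0.13))
281 5 (163, np.float64(0.617), np.float64(-0.125), np.float64(0.122)) (161, np.float64(0.624), np.float64(-0.124), np.float64(0.123))
285 2 (164, np.float64(0.616), np.float64(-0.141), np.float64(0.107)) (164, np.float64(0.616), np.float64(-0.141), np.float64(0.107))
289 1 (164, np.float64(0.615), np.float64(-0.156), np.float64(0.113)) (164, np.float64(0.615), np.float64(-0.156), np.float64(0.113))
l 1.4408 [0.4213 0.2522 0.1479]
m 0.0664 [ 0.4218 -0.0117  0.0634]
s 1.4408 [ 0.3891 -0.2691  0.1102]
```

```bash
cat >> h.py <<'E'
from scipy.spatial.transform import Rotation as R
import json
def state():
    from plant import ctrl
    s=ctrl.get_state()
    with open("log.txt","a") as f: f.write(json.dumps([list(map(float,s["qpos"])),list(map(float,s["eef_pos"])),list(map(float,s["tcp_rot"]))])+"\n")
    return s
def move(pos,Rm,s=None):
    s=s or state(); R0=R.from_quat(s["tcp_rot"]).as_matrix()
    t=R0.T@(np.array(pos)-s["eef_pos"]); d=R.from_matrix(R0.T@Rm).as_rotvec()
    print("travel",t.round(4).tolist(),"dr",d.round(4).tolist(),"rows",max(np.linalg.norm(t)/.05,np.degrees(np.linalg.norm(d))/8.59).round(1)); return t,d
def rot(xd,yd):
    x=np.array(xd,float);x/=np.linalg.norm(x);y=np.array(yd,float);y-=x*(x@y);y/=np.linalg.norm(y)
    return np.c_[x,y,np.cross(x,y)]
E
python3 - <<'E'
from h import *
move([.46,-.45,.37],rot([0,0,-1],[1,-.3,0]))
move([.50,-.1,.37],rot([0,0,-1],[1,0,0]))
move([.48,.1,.35],rot([0,0,-1],[1,0,0]))
E
```

```text
travel [-0.1396, -0.0695, -0.2185] dr [-0.8295, -0.001, 0.0016] rows 5.5
travel [-0.139, -0.3673, -0.4067] dr [-1.121, -0.0013, 0.0015] rows 11.3
travel [-0.1186, -0.5561, -0.4757] dr [-1.121, -0.0013, 0.0015] rows 14.8
```

Emit:
play_rows(claw=[0,0,0,0,0,0,0,0,0,0,0,0,0,0,0,0,0,0,0,0], travel=[[-0.14,0,0],[-0.14,0,0],[-0.14,0,0],[-0.139,-0.37,-0.407],[-0.139,-0.37,-0.407],[-0.139,-0.37,-0.407],[-0.139,-0.37,-0.407],[-0.139,-0.37,-0.407],[-0.139,-0.37,-0.407],[-0.139,-0.37,-0.407],[-0.139,-0.37,-0.407],[-0.139,-0.37,-0.407],[-0.119,-0.556,-0.476],[-0.119,-0.556,-0.476],[-0.119,-0.556,-0.476],[-0.119,-0.556,-0.476],[-0.119,-0.556,-0.476],[-0.119,-0.556,-0.476],[-0.119,-0.556,-0.476],[-0.119,-0.556,-0.476]], dr=[[0,0,0],[0,0,0],[0,0,0],[-1.121,0,0],[-1.121,0,0],[-1.121,0,0],[-1.121,0,0],[-1.121,0,0],[-1.121,0,0],[-1.121,0,0],[-1.121,0,0],[-1.121,0,0],[-1.121,0,0],[-1.121,0,0],[-1.121,0,0],[-1.121,0,0],[-1.121,0,0],[-1.121,0,0],[-1.121,0,0],[-1.121,0,0]])

```text
time: 2.15
eef_pos: [0.48, 0.1009, 0.3499]
tcp_rot: [0.499, 0.501, -0.499, 0.5]
contact_force: [-0.7, 0.2, -0.8]
opening: 1.005
```

```bash
python3 - <<'E'
from h import *
from plant import vision
s=state(); print(s["time"],s["qpos"],s["eef_pos"],R.from_quat(s["tcp_rot"]).as_matrix().round(3))
c=vision.read_camera("wrist"); np.savez("w1.npz",**c); cv2.imwrite("pics/w1.png",cv2.resize(c["img"][:,:,::-1],None,fx=1.5,fy=1.5,interpolation=cv2.INTER_CUBIC))
E
```

```text
2.15 [-6.38996020e-04 -1.99076460e-01  1.86578621e+00  1.25823248e-03
  1.47638970e+00 -3.32843076e-03] [0.47997535 0.1009056  0.34991947] [[-0.002  1.     0.003]
 [ 0.001  0.003 -1.   ]
 [-1.    -0.002 -0.001]]
```

View pics/w1.png

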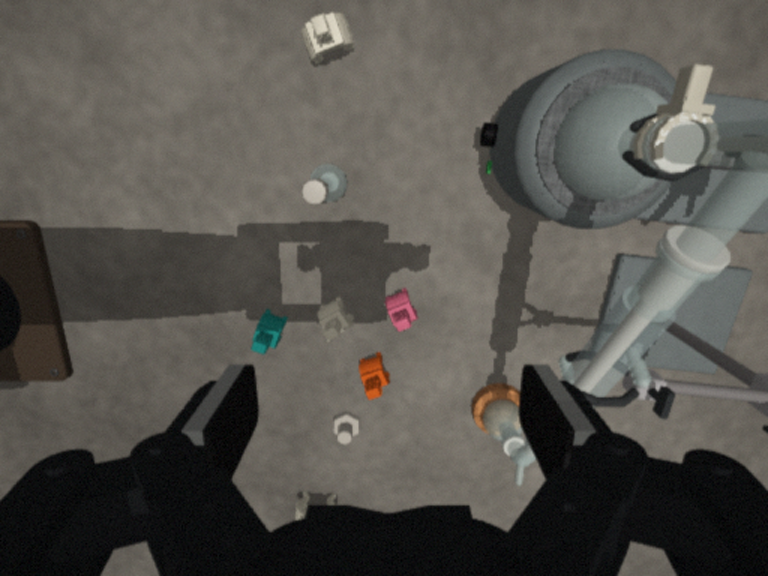

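```bash
python3 - <<'E'
from h import *
c=load("w1.npz");P=cloud(c);i=c["img"]
print(dep(c,217,25),atz(c,217,25,.06))
print(dep(c,222,213),atz(c,222,213,.06))
cv2.imwrite("pics/w1a.png",cv2.resize(i[0:60,180:260,::-1],None,fx=6,fy=6,interpolation=cv2.INTER_CUBIC))
cv2.imwrite("pics/w1b.png",cv2.resize(i[180:270,160:280,::-1],None,fx=6,fy=6,interpolation=cv2.INTER_CUBIC))
move([.43,.26,.2],rot([0,0,-1],[1,0,0]))
E
```

```text
[0.42501353 0.26436516 0.05578139] [0.42554673 0.26352123 0.06      ]
[ 0.4210123  -0.00386437  0.04330073] [0.42321283 0.002833   0.06      ]
travel [0.1504, -0.0499, -0.1599] dr [0.0006, -0.0012, 0.001] rows 4.5
```

View pics/w1a.png

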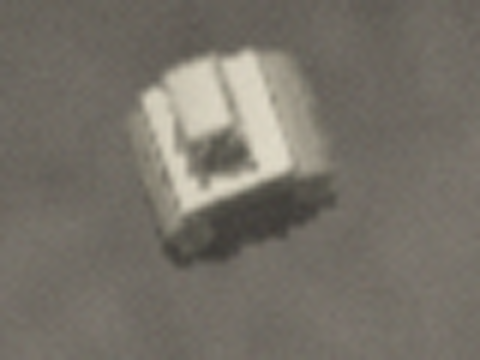

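View pics/w1b.png

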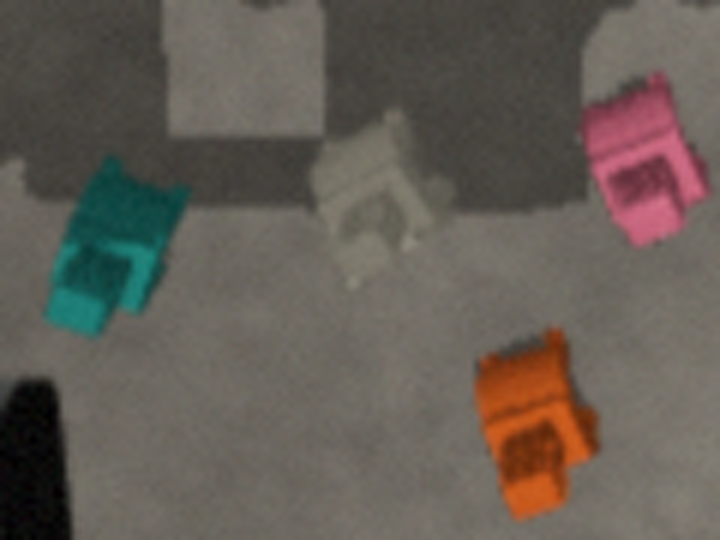

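Emit:
play_rows(claw=[0,0,0,0,0,0,0], travel=[[0.15,-0.05,-0.16],[0.15,-0.05,-0.16],[0.15,-0.05,-0.16],[0.15,-0.05,-0.16],[0.15,-0.05,-0.16],[0.15,-0.05,-0.16],[0.15,-0.05,-0.16]], dr=[[0,0,0],[0,0,0],[0,0,0],[0,0,0],[0,0,0],[0,0,0],[0,0,0]])

```text
time: 2.9
eef_pos: [0.4306, 0.259, 0.2006]
tcp_rot: [0.5, 0.5, -0.5, 0.499]
contact_force: [0.2, -0.4, -0.1]
opening: 1.001
```

```bash
cat > look.py <<'E'
import sys
from h import *
from plant import vision
n=sys.argv[1]; u0,u1,v0,v1=map(int,sys.argv[2:6]); f=float(sys.argv[6]); cam=sys.argv[7] if len(sys.argv)>7 else "wrist"
s=state(); print(s["time"],s["qpos"].round(3),s["eef_pos"].round(4),"F",s["contact_force"].round(1),"op",s["opening"])
c=vision.read_camera(cam); np.savez(n+".npz",**c); cv2.imwrite(f"pics/{n}.png",cv2.resize(c["img"][v0:v1,u0:u1,::-1],None,fx=f,fy=f,interpolation=cv2.INTER_CUBIC))
E
python3 look.py w2 100 400 50 300 2.6
```

```text
2.9 [ 3.390e-01 -7.100e-02  2.023e+00  1.000e-03  1.190e+00  3.390e-01] [0.4306 0.259  0.2006] F [ 0.2 -0.4 -0.1] op 1.0013485356947136
```

View pics/w2.png

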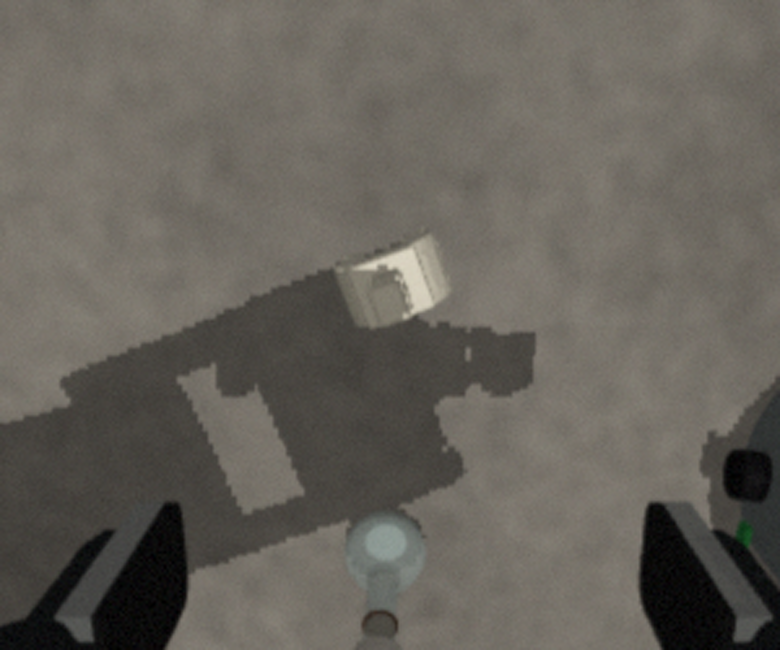

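```bash
python3 - <<'E'
from h import *
c=load("w2.npz");P=cloud(c)
reg=P[130:185,220:280].reshape(-1,3)
for lo,hi in [(.062,.08),(.036,.047)]:
    m=reg[(reg[:,2]>lo)&(reg[:,2]<hi)]
    r=cv2.minAreaRect((m[:,:2]*1000).astype(np.float32)); print(lo,len(m),m.mean(0).round(4),r, np.percentile(m[:,2],[5,50,95]).round(4))
    print(cv2.boxPoints(r).round(1).tolist())
cv2.imwrite("pics/w2a.png",cv2.resize(c["img"][125:190,215:285,::-1],None,fx=10,fy=10,interpolation=cv2.INTER_CUBIC))
E
```

```text
0.062 234 [0.4221 0.2722 0.0706] ((422.07415771484375, 271.0126953125), (12.702851295471191, 16.026792526245117), 19.3399658203125) [0.0654 0.0713 0.0728]
[[413.3999938964844, 276.5], [418.70001220703125, 261.29998779296875], [430.70001220703125, 265.6000061035156], [425.3999938964844, 280.70001220703125]]
0.036 440 [0.4225 0.2745 0.0425] ((422.2229919433594, 271.47198486328125), (29.209930419921875, 25.822816848754883), 19.500288009643555) [0.0404 0.0427 0.044 ]
[[404.1000061035156, 278.79998779296875], [412.79998779296875, 254.39999389648438], [440.29998779296875, 264.20001220703125], [431.70001220703125, 288.5]]
```

View pics/w2a.png

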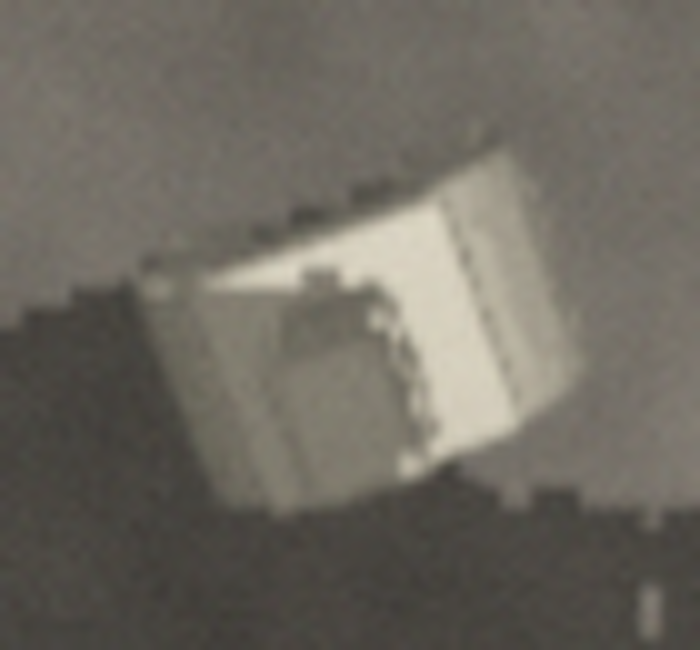

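```bash
cat >> h.py <<'E'
def Ry(a): return R.from_euler('y',a).as_matrix()
def Rz(a): return R.from_euler('z',a).as_matrix()
def fk(q,p):
    l,d1,a2,a3,t,e=p
    A=Rz(q[0]); B=Ry(q[1]); C=Ry(q[1]+q[2]); D=C@Rz(q[3])@Ry(q[4])
    pos=A@(np.array([0,l,d1])+B@[0,0,a2]+C@[e,0,a3]+D@[0,0,t])
    return pos, A@D@Rz(q[5])
def logs():
    L=[json.loads(x) for x in open("log.txt")]
    return [(np.array(a),np.array(b),np.array(c)) for a,b,c in L]
E
python3 - <<'E'
from h import *
from scipy.optimize import least_squares
L=logs(); print(len(L))
f=lambda p: np.concatenate([fk(q,p)[0]-x for q,x,_ in L])
r=least_squares(f,[.1,.3,.4,.4,.2,0]); print(r.x.round(4),np.abs(r.fun).max())
for q,x,o in L: print((fk(q,r.x)[1].T@R.from_quat(o).as_matrix()).round(3).tolist())
c=load("w1.npz");P=cloud(c)
# condenser axis fit: points near line
m=P.reshape(-1,3)
for v in range(130,280,8):
    k=[(u,P[v,u].round(3).tolist()) for u in range(340,512,1) if P[v,u,2]>.1 and P[v,u,0]<.7]
    if k: print(v,len(k),max(k,key=lambda a:a[1][2]))
E
```

```text
6
[0.1009 0.2403 0.443  0.5725 0.2493 0.0206] 3.7745617742501736e-10
[[-0.0, -1.0, -0.0], [0.0, 0.0, -1.0], [1.0, -0.0, 0.0]]
[[-0.0, -1.0, -0.0], [0.0, 0.0, -1.0], [1.0, -0.0, 0.0]]
[[-0.0, -1.0, -0.0], [0.0, 0.0, -1.0], [1.0, -0.0, 0.0]]
[[-0.0, -1.0, -0.0], [0.0, 0.0, -1.0], [1.0, -0.0, 0.0]]
[[-0.0, -1.0, -0.0], [0.0, 0.0, -1.0], [1.0, -0.0, 0.0]]
[[-0.0, -1.0, -0.0], [0.0, 0.0, -1.0], [1.0, -0.0, 0.0]]
130 129 (459, [0.48, 0.177, 0.494])
138 116 (390, [0.48, 0.177, 0.494])
146 92 (492, [0.647, 0.143, 0.279])
154 49 (432, [0.48, 0.177, 0.494])
162 47 (474, [0.643, 0.129, 0.27])
170 49 (473, [0.646, 0.122, 0.267])
178 52 (444, [0.48, 0.177, 0.494])
186 49 (445, [0.48, 0.177, 0.494])
194 47 (388, [0.48, 0.177, 0.494])
202 45 (447, [0.641, 0.091, 0.252])
210 48 (368, [0.48, 0.177, 0.494])
218 48 (449, [0.48, 0.177, 0.494])
226 46 (498, [0.48, 0.177, 0.494])
234 46 (422, [0.48, 0.177, 0.494])
242 58 (424, [0.634, 0.047, 0.242])
250 89 (500, [0.48, 0.177, 0.494])
258 100 (399, [0.48, 0.177, 0.494])
266 101 (361, [0.48, 0.177, 0.494])
274 64 (370, [0.523, 0.112, 0.394])
```

```bash
cat >> h.py <<'E'
def frame(p): # ox,oy,a,dz
    ox,oy,a,dz=p
    lev=np.array([np.cos(a),np.sin(a),0]); up=np.array([0,0,1.])
    x=lev*np.cos(np.pi/6)-up*.5; z=lev*.5+up*np.cos(np.pi/6); y=np.cross(z,x)
    return np.array([ox,oy,.19+dz]),x,y,z
def local(P,p):
    o,x,y,z=frame(p); return (P-o)@np.c_[x,y,z]
E
cat > fitstill.py <<'E'
import sys
from h import *
from scipy.optimize import least_squares
p=np.array([.635,.01,-np.pi/2-.13,0])
for n in sys.argv[1:]:
    c=load(n+".npz");m=cloud(c).reshape(-1,3); m=m[(c["range_z"].ravel()>.05)]
    q=p.copy()
    for it in range(6):
        l=local(m,q); rr=np.hypot(l[:,1],l[:,2]); k=(np.abs(l[:,0])<.085)&(rr<.026 if it>1 else rr<.035)&(l[:,2]>-.01)
        f=lambda q: (lambda l: np.hypot(l[:,1],l[:,2])-.016)(local(m[k],q))
        q=least_squares(f,q,loss="soft_l1",f_scale=.001).x
    print(n,k.sum(),q.round(4),"med|r|",np.median(np.abs(f(q))).round(5))
    l=local(m,q); rr=np.hypot(l[:,1],l[:,2]); 
    for a,b in [(-.15,-.09),(.09,.15)]:
        print([ (int(round(s*1000)), int((rr[kk]*1e4).max()) if kk.any() else -1, int(kk.sum())) for s in np.arange(a,b,.002) for kk in [(np.abs(l[:,0]-s)<.001)&(rr<.022)&(l[:,2]>-.012)]])
E
python3 fitstill.py w1 top0 scene0
```

```text
w1 0 [ 0.6867  0.2719 -1.8765  0.1517] med|r| nan
[(-150, -1, 0), (-148, -1, 0), (-146, -1, 0), (-144, -1, 0), (-142, -1, 0), (-140, -1, 0), (-138, -1, 0), (-136, -1, 0), (-134, -1, 0), (-132, -1, 0), (-130, -1, 0), (-128, -1, 0), (-126, -1, 0), (-124, -1, 0), (-122, -1, 0), (-120, -1, 0), (-118, -1, 0), (-116, -1, 0), (-114, -1, 0), (-112, -1, 0), (-110, -1, 0), (-108, -1, 0), (-106, -1, 0), (-104, -1, 0), (-102, -1, 0), (-100, -1, 0), (-98, -1, 0), (-96, -1, 0), (-94, -1, 0), (-92, -1, 0)]
[(90, -1, 0), (92, -1, 0), (94, -1, 0), (96, -1, 0), (98, -1, 0), (100, -1, 0), (102, -1, 0), (104, -1, 0), (106, -1, 0), (108, -1, 0), (110, 146, 5), (112, 183, 41), (114, 186, 68), (116, 189, 78), (118, 196, 85), (120, 190, 90), (122, 195, 90), (124, 196, 89), (126, 196, 138), (128, 197, 114), (130, 193, 115), (132, 180, 112), (134, 167, 120), (136, 152, 98), (138, 142, 96), (140, 138, 96), (142, 138, 86), (144, 134, 89), (146, 134, 93), (148, 139, 82)]
top0 0 [ 0.6224  0.2733 -1.2177  0.1698] med|r| nan
[(-150, -1, 0), (-148, -1, 0), (-146, -1, 0), (-144, -1, 0), (-142, -1, 0), (-140, -1, 0), 
[... 680 characters left out ...]
9, 3), (136, 150, 3), (138, 218, 3), (140, 188, 4), (142, 158, 3), (144, 195, 2), (146, 162, 2), (148, 200, 3)]
scene0 0 [ 0.6732  0.4638 -1.6656  0.2647] med|r| nan
[(-150, -1, 0), (-148, -1, 0), (-146, -1, 0), (-144, -1, 0), (-142, -1, 0), (-140, -1, 0), (-138, -1, 0), (-136, -1, 0), (-134, -1, 0), (-132, -1, 0), (-130, -1, 0), (-128, -1, 0), (-126, -1, 0), (-124, -1, 0), (-122, -1, 0), (-120, -1, 0), (-118, -1, 0), (-116, -1, 0), (-114, -1, 0), (-112, -1, 0), (-110, -1, 0), (-108, -1, 0), (-106, -1, 0), (-104, -1, 0), (-102, -1, 0), (-100, -1, 0), (-98, -1, 0), (-96, -1, 0), (-94, -1, 0), (-92, -1, 0)]
[(90, -1, 0), (92, -1, 0), (94, -1, 0), (96, -1, 0), (98, -1, 0), (100, -1, 0), (102, -1, 0), (104, -1, 0), (106, -1, 0), (108, -1, 0), (110, -1, 0), (112, -1, 0), (114, -1, 0), (116, -1, 0), (118, -1, 0), (120, -1, 0), (122, -1, 0), (124, -1, 0), (126, -1, 0), (128, -1, 0), (130, -1, 0), (132, -1, 0), (134, -1, 0), (136, -1, 0), (138, -1, 0), (140, -1, 0), (142, -1, 0), (144, -1, 0), (146, -1, 0), (148, -1, 0)]
  return _methods._mean(a, axis=axis, dtype=dtype,
  ret = ret.dtype.type(ret / rcount)
```

```bash
cat > fitstill.py <<'E'
import sys
from h import *
from scipy.optimize import least_squares
for n in sys.argv[1:]:
    c=load(n+".npz");m=cloud(c).reshape(-1,3); m=m[(c["range_z"].ravel()>.05)]
    q=np.array([.635,.01,-np.pi/2-.13])
    m=m[np.linalg.norm(m-[.635,.01,.19],axis=1)<.2]
    for it in range(8):
        l=local(m,[*q,0]); rr=np.hypot(l[:,1],l[:,2]); k=(np.abs(l[:,0])<.085)&(rr<(.04 if it<3 else .02))&(rr>(.005 if it<3 else .012))
        f=lambda q: (lambda l: np.hypot(l[:,1],l[:,2])-.016)(local(m[k],[*q,0]))
        q=least_squares(f,q,loss="soft_l1",f_scale=.001).x
    print(n,k.sum(),q.round(4),"med|r|",np.median(np.abs(f(q))).round(5))
    l=local(m,[*q,0]); rr=np.hypot(l[:,1],l[:,2]); 
    for a,b in [(-.15,-.09),(.09,.15)]:
        print([ (int(round(s*1000)), int((np.percentile(rr[kk],80)*1e4)) if kk.any() else -1, int(kk.sum())) for s in np.arange(a,b,.002) for kk in [(np.abs(l[:,0]-s)<.001)&(rr<.022)&(l[:,2]>-.015)]])
E
python3 fitstill.py w1 top0 scene0
```

```text
w1 2332 [ 0.6325  0.011  -1.6903] med|r| 0.00035
[(-150, 108, 76), (-148, 109, 75), (-146, 107, 72), (-144, 107, 71), (-142, 106, 71), (-140, 108, 64), (-138, 108, 68), (-136, 107, 67), (-134, 149, 279), (-132, 168, 258), (-130, 172, 101), (-128, 169, 75), (-126, 172, 134), (-124, 173, 99), (-122, 172, 49), (-120, 142, 11), (-118, 137, 56), (-116, 136, 72), (-114, 137, 70), (-112, 135, 75), (-110, 137, 66), (-108, 137, 67), (-106, 136, 64), (-104, 136, 64), (-102, 135, 64), (-100, 134, 60), (-98, 136, 62), (-96, 134, 60), (-94, 136, 58), (-92, 135, 62)]
[(90, -1, 0), (92, -1, 0), (94, -1, 0), (96, -1, 0), (98, -1, 0), (100, -1, 0), (102, -1, 0), (104, -1, 0), (106, -1, 0), (108, -1, 0), (110, -1, 0), (112, -1, 0), (114, 124, 3), (116, 121, 4), (118, 118, 4), (120, -1, 0), (122, 88, 1), (124, 89, 4), (126, 90, 5), (128, 90, 8), (130, 89, 8), (132, 97, 7), (134, 89, 8), (136, 93, 10), (138, 92, 5), (140, 91, 12), (142, 91, 7), (144, 93, 12), (146, 89, 7), (148, 95, 14)]
top0 281 [ 0.6348  0.0125 -1.6861] med|r| 0.00091
[(-150, 96, 4), (-148, 98, 3), (-146, 100, 2), (-144, 108, 3), (-14
[... 1081 characters left out ...]
26, 172, 6), (-124, 167, 2), (-122, 161, 1), (-120, -1, 0), (-118, 146, 1), (-116, 142, 1), (-114, 135, 5), (-112, -1, 0), (-110, 133, 3), (-108, 130, 7), (-106, 138, 4), (-104, 133, 5), (-102, 136, 5), (-100, 141, 2), (-98, 134, 6), (-96, 126, 1), (-94, 135, 5), (-92, 135, 6)]
[(90, 59, 1), (92, -1, 0), (94, 56, 1), (96, 63, 1), (98, -1, 0), (100, 60, 1), (102, -1, 0), (104, 106, 3), (106, 122, 9), (108, 119, 2), (110, 107, 2), (112, -1, 0), (114, 122, 2), (116, 119, 1), (118, -1, 0), (120, -1, 0), (122, -1, 0), (124, -1, 0), (126, -1, 0), (128, -1, 0), (130, -1, 0), (132, -1, 0), (134, -1, 0), (136, -1, 0), (138, -1, 0), (140, -1, 0), (142, -1, 0), (144, -1, 0), (146, -1, 0), (148, -1, 0)]
```

```bash
cat >> h.py <<'E'
KP=[0.1009,0.2403,0.443,0.5725,0.2493,0.0206]
CT=np.array([[0,-1,0],[0,0,-1],[1,0,0.]])
LO=np.array([-2.77,-.9,.21,-1.53,.24,-2.84]);HI=np.array([2.77,2.22,2.48,4.67,2.81,2.84])
def ik(pos,Rm,q0=None):
    from scipy.optimize import least_squares
    best=None
    for q in ([q0] if q0 is not None else [])+[np.array([.1,0,1.9,a,1.3,b]) for a in (0,1.5,3) for b in (0,1.5,-1.5)]:
        f=lambda q:(lambda pr: np.r_[(pr[0]-pos)*10,(pr[1]@CT-Rm).ravel()])(fk(q,KP))
        r=least_squares(f,np.clip(q,LO+1e-3,HI-1e-3),bounds=(LO,HI))
        if best is None or r.cost<best.cost-1e-8: best=r
    return best.x,best.cost
E
python3 - <<'E'
from h import *
c=load("w1.npz");P=cloud(c); print("table",[P[v,u].round(4).tolist() for v,u in [(60,250),(100,150),(120,250),(200,150),(220,320),(300,250)]])
p=[.6325,.011,-1.6903,0]; o,x,y,z=frame(p); J=o-x*.1275; print("upper",J, "lower",o+x*.1135,x,y,z)
s=state(); q=s["qpos"]
for nm,JJ,h in [("view",J,.12),("place",J,.03),("lview",o+x*.1135,.12),("lplace",o+x*.1135,.03)]:
    r,cst=ik(JJ+z*h,rot(-z,y),q); print(nm,r.round(3),cst)
    r,cst=ik(JJ+z*h,rot(-z,-y),None); print(nm,"flip",r.round(3),cst)
print(ik([.419,-.012,.04],rot([0,0,-1],[1,0,0]),q))
move(J+z*.12,rot(-z,y),s)
E
```

```text
table [[0.4662, 0.228, 0.0008], [0.3092, 0.1696, 0.0026], [0.4657, 0.1393, 0.0018], [0.291, 0.0028, 0.0005], [0.5887, -0.0336, 0.0008], [0.4636, -0.2021, 0.0005]]
upper [0.645664   0.12063073 0.25375   ] lower [ 0.62078146 -0.08659284  0.13325   ] [-0.10324706 -0.85984885 -0.5       ] [ 0.99286793 -0.11921944  0.        ] [-0.05960972 -0.49643396  0.8660254 ]
view [-0.262  0.126  1.595  0.519  1.511 -0.198] 1.1247769598250563e-18
view flip [-0.279  0.122  1.611  0.556  1.508  2.84 ] 0.008359303890342902
place [-0.19   0.176  1.68   0.535  1.359 -0.205] 4.187233054214117e-20
place flip [-0.207  0.173  1.696  0.578  1.357  2.84 ] 0.006426495527147482
lview [-0.578  0.269  1.649  0.467  1.484 -0.562] 1.1277828694595915e-30
lview flip [-0.578  0.269  1.649  0.467  1.484  2.58 ] 1.7075964137742385e-21
lplace [-0.514  0.322  1.735  0.495  1.334 -0.574] 1.6493612523496623e-30
lplace flip [-0.514  0.322  1.735  0.495  1.334  2.568] 5.983577823867374e-22
(array([-2.71731925e-01, -2.05616137e-02,  2.31357085e+00, -1.06145648e-10,
        8.48583416e-01, -2.71731925e-01]), np.float64(6.979852037632418e-20))
travel [-0.1562, 0.2076, 0.1974] dr [0.1156, 0.5216, 0.0301] rows 6.5
```

```bash
python3 - <<'E'
from h import *
s=state()
p=[.6325,.011,-1.6903,0]; o,x,y,z=frame(p); J=o-x*.1275
move([.45,.06,.38],rot(-z,y),s)
move(J+z*.12,rot(-z,y),s)
E
```

```text
travel [-0.1787, 0.0191, 0.1987] dr [0.1156, 0.5216, 0.0301] rows 5.4
travel [-0.1562, 0.2076, 0.1974] dr [0.1156, 0.5216, 0.0301] rows 6.5
```

Emit:
play_rows(claw=[0,0,0,0,0,0,0,0,0,0,0,0,0], travel=[[-0.179,0.019,0.199],[-0.179,0.019,0.199],[-0.179,0.019,0.199],[-0.179,0.019,0.199],[-0.179,0.019,0.199],[-0.179,0.019,0.199],[-0.156,0.208,0.197],[-0.156,0.208,0.197],[-0.156,0.208,0.197],[-0.156,0.208,0.197],[-0.156,0.208,0.197],[-0.156,0.208,0.197],[-0.156,0.208,0.197]], dr=[[0,0,0],[0.1156,0.5216,0.03],[0.1156,0.5216,0.03],[0.1156,0.5216,0.03],[0.1156,0.5216,0.03],[0.1156,0.5216,0.03],[0.1156,0.5216,0.03],[0.1156,0.5216,0.03],[0.1156,0.5216,0.03],[0.1156,0.5216,0.03],[0.1156,0.5216,0.03],[0.1156,0.5216,0.03],[0.1156,0.5216,0.03]])

```text
time: 4.25
eef_pos: [0.6386, 0.0603, 0.3594]
tcp_rot: [0.649, 0.574, -0.374, 0.333]
contact_force: [-1.2, 0.7, -0.7]
opening: 0.999
```

```bash
python3 look.py w3 0 512 0 384 1.5; python3 fitstill.py w3
```

```text
4.25 [-0.263  0.124  1.594  0.519  1.511 -0.198] [0.6386 0.0603 0.3594] F [-1.2  0.7 -0.7] op 0.9986122195719871
w3 3059 [ 0.6326  0.0112 -1.6847] med|r| 0.00032
[(-150, 104, 50), (-148, 103, 54), (-146, 105, 50), (-144, 103, 51), (-142, 103, 46), (-140, 103, 48), (-138, 101, 48), (-136, 103, 50), (-134, 120, 68), (-132, 165, 179), (-130, 171, 83), (-128, 169, 48), (-126, 166, 102), (-124, 171, 81), (-122, 169, 61), (-120, 135, 23), (-118, 133, 60), (-116, 135, 60), (-114, 132, 55), (-112, 133, 60), (-110, 133, 55), (-108, 132, 58), (-106, 133, 60), (-104, 133, 54), (-102, 133, 56), (-100, 134, 56), (-98, 133, 55), (-96, 132, 56), (-94, 134, 57), (-92, 132, 54)]
[(90, -1, 0), (92, -1, 0), (94, -1, 0), (96, -1, 0), (98, -1, 0), (100, -1, 0), (102, -1, 0), (104, -1, 0), (106, -1, 0), (108, -1, 0), (110, -1, 0), (112, -1, 0), (114, -1, 0), (116, -1, 0), (118, -1, 0), (120, -1, 0), (122, -1, 0), (124, -1, 0), (126, -1, 0), (128, -1, 0), (130, -1, 0), (132, -1, 0), (134, -1, 0), (136, -1, 0), (138, -1, 0), (140, -1, 0), (142, -1, 0), (144, -1, 0), (146, -1, 0), (148, -1, 0)]
```

View pics/w3.png

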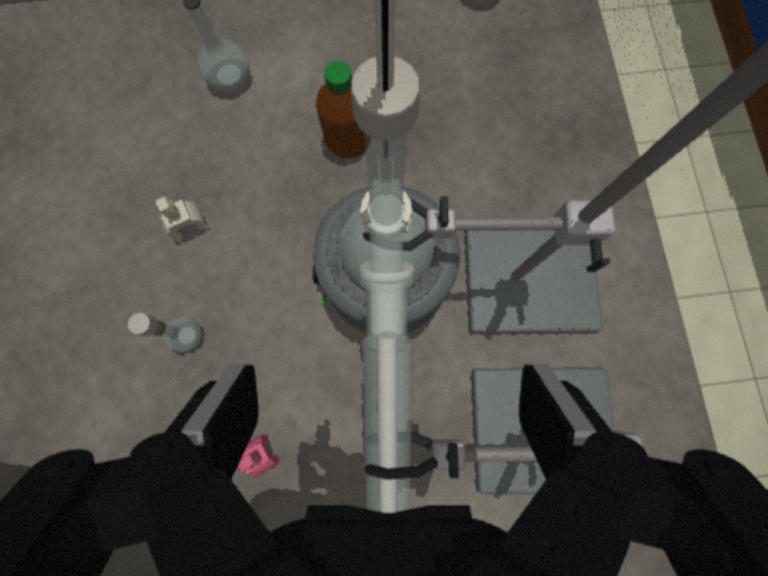

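```bash
python3 - <<'E'
from h import *
from scipy.optimize import least_squares
for n in ["w1","w3"]:
    c=load(n+".npz");m=cloud(c).reshape(-1,3); m=m[(c["range_z"].ravel()>.05)]
    p=[.6326,.0112,-1.687,0];l=local(m,p);rr=np.hypot(l[:,1],l[:,2])
    for nm,a,b,r0 in [("jacket",-.085,.08,.016),("socket",-.117,-.095,.013),("rims",-.1325,-.1225,.017),("arm",-.15,-.137,.010)]:
        k=(l[:,0]>a)&(l[:,0]<b)&(abs(rr-r0)<.002); L=l[k]
        # y0,z0 , slopes, radius
        f=lambda t:np.hypot(L[:,1]-t[0]-t[3]*(L[:,0]-(a+b)/2),L[:,2]-t[1]-t[4]*(L[:,0]-(a+b)/2))-t[2]
        g=lambda t:np.hypot(L[:,1]-t[0],L[:,2]-t[1])-r0
        r=least_squares(f,[0,0,r0,0,0],loss="soft_l1",f_scale=5e-4); r2=least_squares(g,[0,0],loss="soft_l1",f_scale=5e-4)
        print(n,nm,k.sum(),(r.x*1000).round(2),"fixed r:",(r2.x*1000).round(2))
E
```

```text
w1 jacket 2155 [-0.05  0.33 15.82  1.77  0.55] fixed r: [0.03 0.14]
w1 socket 724 [-0.16  0.25 12.89  8.09  5.04] fixed r: [-0.07  0.14]
w1 rims 545 [ -0.23   0.28  16.39 -18.46  11.71] fixed r: [ 0.25 -0.28]
w1 arm 465 [-0.31  0.22  9.86  2.34 -4.89] fixed r: [-0.2   0.09]
w3 jacket 2921 [ 0.04  0.26 15.84  2.1   0.75] fixed r: [-0.01  0.05]
w3 socket 626 [-0.16  0.08 12.94 -3.54 -4.5 ] fixed r: [-0.16  0.  ]
w3 rims 381 [-0.22  0.26 16.39 -0.92 -6.37] fixed r: [-0.23 -0.48]
w3 arm 324 [-0.29  0.19  9.86  9.03 -3.7 ] fixed r: [-0.3   0.02]
```

```bash
python3 - <<'E'
from h import *
p=[.6326,.0112,-1.687,0]; o,x,y,z=frame(p); JL=o+x*.1130
print(JL); move(JL+z*.12,rot(-z,y))
E
```

```text
[ 0.62125378 -0.08600089  0.1335    ]
travel [0.0021, 0.0005, 0.2409] dr [-0.0021, 0.0005, -0.0048] rows 4.8
```

Emit:
play_rows(claw=[0,0,0,0,0,0,0], travel=[[0,0,0.24],[0,0,0.24],[0,0,0.24],[0,0,0.24],[0,0,0.24],[0,0,0.24],[0,0,0.24]], dr=[[0,0,0],[0,0,0],[0,0,0],[0,0,0],[0,0,0],[0,0,0],[0,0,0]])

```text
time: 5.0
eef_pos: [0.6132, -0.1465, 0.2408]
tcp_rot: [0.649, 0.573, -0.373, 0.333]
contact_force: [0.2, 0.7, 0.1]
opening: 1.006
```

```bash
python3 look.py w4 0 512 0 384 1.5; python3 fitstill.py w4;  python3 - <<'E'
from h import *
from scipy.optimize import least_squares
c=load("w4.npz");m=cloud(c).reshape(-1,3); m=m[(c["range_z"].ravel()>.05)]
p=[.6326,.0112,-1.687,0];l=local(m,p);rr=np.hypot(l[:,1],l[:,2])
print([ (int(round(s*1000)), int((np.percentile(rr[kk],80)*1e4)) if kk.any() else -1, int(kk.sum())) for s in np.arange(.09,.15,.001) for kk in [(np.abs(l[:,0]-s)<.0005)&(rr<.016)&(l[:,2]>-.005)]])
for nm,a,b,r0 in [("jacket",-.0,.06,.016),("cone",.085,.105,.0065),("rims",.1085,.1175,.0125),("sock",.122,.14,.009)]:
        k=(l[:,0]>a)&(l[:,0]<b)&(abs(rr-r0)<.002); L=l[k]
        g=lambda t:np.hypot(L[:,1]-t[0],L[:,2]-t[1])-r0
        if k.sum()>10:
            r2=least_squares(g,[0,0],loss="soft_l1",f_scale=5e-4); print(nm,k.sum(),"fixed r:",(r2.x*1000).round(2))
E
```

```text
5.0 [-0.579  0.263  1.65   0.469  1.485 -0.56 ] [ 0.6132 -0.1465  0.2408] F [0.2 0.7 0.1] op 1.005954360119022
w4 4259 [ 0.6327  0.0113 -1.6847] med|r| 0.00036
[(-150, -1, 0), (-148, -1, 0), (-146, -1, 0), (-144, -1, 0), (-142, -1, 0), (-140, -1, 0), (-138, -1, 0), (-136, -1, 0), (-134, -1, 0), (-132, -1, 0), (-130, -1, 0), (-128, -1, 0), (-126, -1, 0), (-124, -1, 0), (-122, -1, 0), (-120, -1, 0), (-118, -1, 0), (-116, -1, 0), (-114, -1, 0), (-112, -1, 0), (-110, -1, 0), (-108, -1, 0), (-106, -1, 0), (-104, -1, 0), (-102, -1, 0), (-100, -1, 0), (-98, -1, 0), (-96, -1, 0), (-94, -1, 0), (-92, -1, 0)]
[(90, 66, 30), (92, 69, 32), (94, 69, 34), (96, 69, 29), (98, 70, 29), (100, 66, 30), (102, 70, 31), (104, 71, 31), (106, 70, 33), (108, 122, 122), (110, 128, 61), (112, 125, 41), (114, 123, 66), (116, 128, 57), (118, 124, 44), (120, 98, 25), (122, 95, 37), (124, 94, 38), (126, 94, 38), (128, 94, 46), (130, 94, 36), (132, 95, 40), (134, 95, 38), (136, 94, 34), (138, 91, 41), (140, 93, 37), (142, 97, 39), (144, 93, 37), (146, 96, 37), (148, 95, 35)]
[(90, 67, 17), (91, 69, 16), (92, 66, 13
[... 293 characters left out ...]
23, 23), (113, 119, 13), (114, 123, 43), (115, 128, 33), (116, 126, 28), (117, 125, 25), (118, 123, 25), (119, 117, 5), (120, 95, 13), (121, 96, 21), (122, 95, 19), (123, 96, 19), (124, 95, 18), (125, 92, 22), (126, 93, 21), (127, 94, 18), (128, 96, 18), (129, 93, 17), (130, 95, 22), (131, 94, 20), (132, 93, 19), (133, 96, 21), (134, 96, 17), (135, 95, 22), (136, 94, 16), (137, 92, 18), (138, 93, 18), (139, 95, 20), (140, 93, 24), (141, 96, 21), (142, 97, 14), (143, 94, 20), (144, 93, 15), (145, 95, 25), (146, 96, 16), (147, 94, 17), (148, 93, 20), (149, 95, 22)]
jacket 2416 fixed r: [ 0.17 -0.05]
cone 307 fixed r: [ 0.34 -0.05]
rims 243 fixed r: [ 0.33 -0.33]
sock 345 fixed r: [ 0.42 -0.06]
```

View pics/w4.png

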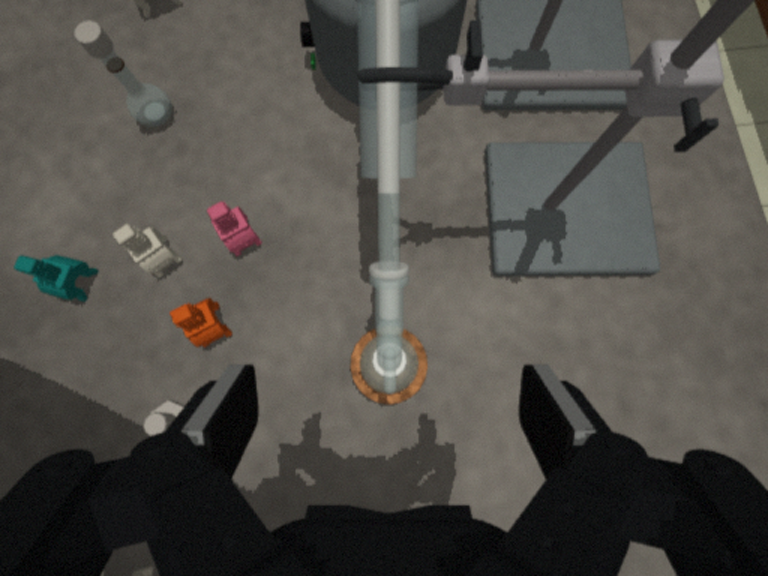

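```bash
python3 - <<'E'
from h import *
c=load("w4.npz");P=cloud(c)
reg=P[140:190,70:125].reshape(-1,3)
for lo,hi in [(.056,.07),(.033,.038)]:
    m=reg[(reg[:,2]>lo)&(reg[:,2]<hi)]
    r=cv2.minAreaRect((m[:,:2]*1000).astype(np.float32)); print(lo,len(m),m.mean(0).round(4),r)
Rm=rot([0,0,-1],[1,0.2,0])
print(ik([.44,-.015,.18],Rm)); 
s=state();move([.5,-.1,.3],Rm,s); move([.44,-.015,.18],Rm,s)
E
```

```text
0.056 183 [ 0.4221 -0.0126  0.0634] ((421.0147705078125, -11.641159057617188), (15.33317756652832, 12.253019332885742), 30.832239151000977)
0.033 186 [ 0.4248 -0.0133  0.036 ] ((420.7168884277344, -11.753944396972656), (26.44061851501465, 21.11231803894043), 33.35456466674805)
(array([-2.65318069e-01, -2.03084730e-01,  2.17962759e+00, -9.62221319e-14,
        1.16504979e+00, -4.62713629e-01]), np.float64(9.486003177665231e-26))
travel [-0.0353, -0.1181, -0.0569] dr [-0.3097, -0.5173, -0.0886] rows 4.1
travel [0.1068, -0.1886, -0.064] dr [-0.3097, -0.5173, -0.0886] rows 4.5
```

```bash
python3 - <<'E'
from h import *
th=np.radians(32.5); Rm=rot([0,0,-1],[np.sin(th),-np.cos(th),0]); print(Rm)
for z in (.16,.1,.039): print(ik([.421,-.0117,z],Rm))
s=state();move([.5,-.1,.3],Rm,s); move([.421,-.0117,.16],Rm,s)
E
```

```text
[[ 0.          0.53729961 -0.84339145]
 [ 0.         -0.84339145 -0.53729961]
 [-1.          0.         -0.        ]]
(array([-2.69711860e-01, -2.28376774e-01,  2.23919147e+00, -4.52764063e-11,
        1.13077796e+00,  7.33852460e-01]), np.float64(1.973690810433805e-20))
(array([-2.69711860e-01, -1.34432863e-01,  2.28315238e+00, -1.16509438e-13,
        9.92873139e-01,  7.33852460e-01]), np.float64(1.1347421256512135e-25))
(array([-2.69711860e-01, -1.36763411e-02,  2.30921825e+00, -2.03347985e-10,
        8.46050742e-01,  7.33852460e-01]), np.float64(2.537216404609051e-19))
travel [-0.0353, -0.1181, -0.0569] dr [0.8632, -0.4904, 0.2254] rows 6.8
travel [0.1246, -0.2079, -0.055] dr [0.8632, -0.4904, 0.2254] rows 6.8
```

Emit:
play_rows(claw=[0,0,0,60,120,120,120,120,120,120,120,120], travel=[[-0.035,-0.118,-0.057],[-0.035,-0.118,-0.057],[-0.035,-0.118,-0.057],[-0.035,-0.118,-0.057],[0.1246,-0.208,-0.055],[0.1246,-0.208,-0.055],[0.1246,-0.208,-0.055],[0.1246,-0.208,-0.055],[0.1246,-0.208,-0.055],[0.1246,-0.208,-0.055],[0.1246,-0.208,-0.055],[0.1246,-0.208,-0.055]], dr=[[0.863,-0.49,0.225],[0.863,-0.49,0.225],[0.863,-0.49,0.225],[0.863,-0.49,0.225],[0.863,-0.49,0.225],[0.863,-0.49,0.225],[0.863,-0.49,0.225],[0.863,-0.49,0.225],[0.863,-0.49,0.225],[0.863,-0.49,0.225],[0.863,-0.49,0.225],[0.863,-0.49,0.225]])

```text
time: 6.25
eef_pos: [0.423, -0.0127, 0.1625]
tcp_rot: [0.68, 0.197, -0.677, 0.198]
contact_force: [0.1, 0.5, 0.2]
opening: 0.526
```

```bash
python3 look.py w5 100 420 20 260 2.5; python3 - <<'E'
from h import *
c=load("w5.npz");P=cloud(c).reshape(-1,3)
reg=P[np.linalg.norm(P[:,:2]-[.421,-.012],axis=1)<.03]
for lo,hi in [(.056,.07),(.032,.039)]:
    m=reg[(reg[:,2]>lo)&(reg[:,2]<hi)]
    r=cv2.minAreaRect((m[:,:2]*1000).astype(np.float32)); print(lo,len(m),m.mean(0).round(4),r)
E
```

```text
6.25 [-2.710e-01 -2.290e-01  2.235e+00  1.000e-03  1.131e+00  7.330e-01] [ 0.423  -0.0127  0.1625] F [0.1 0.5 0.2] op 0.5258461499338493
0.056 289 [ 0.4212 -0.0099  0.0644] ((420.19073486328125, -10.506521224975586), (16.021862030029297, 12.111997604370117), 32.05360412597656)
0.032 321 [ 0.4242 -0.0086  0.0364] ((420.6341552734375, -10.475391387939453), (25.82131576538086, 21.603784561157227), 32.85173797607422)
```

View pics/w5.png

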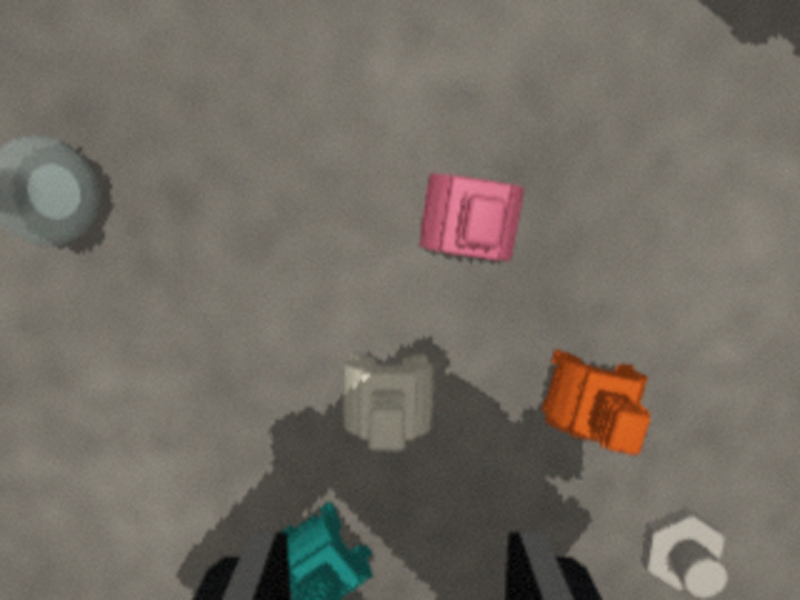

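```bash
python3 - <<'E'
from h import *
th=np.radians(32.6); Rm=rot([0,0,-1],[np.sin(th),-np.cos(th),0])
s=state(); move([.4206,-.011,.039],Rm,s)
E
```

```text
travel [0.123, -0.0027, 0.0012] dr [-0.0024, -0.0028, -0.0024] rows 2.5
```

Emit:
play_rows(claw=[120,120,120,120,120,120,180,220,255,255,255,255,255,255], travel=[[0.04,-0.0027,0.0012],[0.08,-0.0027,0.0012],[0.11,-0.0027,0.0012],[0.123,-0.0027,0.0012],[0.123,-0.0027,0.0012],[0.123,-0.0027,0.0012],[0.123,-0.0027,0.0012],[0.123,-0.0027,0.0012],[0.123,-0.0027,0.0012],[0.123,-0.0027,0.0012],[0.123,-0.0027,0.0012],[0.123,-0.0027,0.0012],[0.123,-0.0027,0.0012],[0.123,-0.0027,0.0012]], dr=[[0,-0.003,-0.002],[0,-0.003,-0.002],[0,-0.003,-0.002],[0,-0.003,-0.002],[0,-0.003,-0.002],[0,-0.003,-0.002],[0,-0.003,-0.002],[0,-0.003,-0.002],[0,-0.003,-0.002],[0,-0.003,-0.002],[0,-0.003,-0.002],[0,-0.003,-0.002],[0,-0.003,-0.002],[0,-0.003,-0.002]], force=80)

```text
time: 7.7
eef_pos: [0.422, -0.0114, 0.0402]
tcp_rot: [0.68, 0.197, -0.678, 0.198]
contact_force: [0.2, 0.7, 6.7]
opening: 0.12
```

```bash
python3 look.py w6 100 420 100 340 2.5; python3 -c "
from h import *;s=state();print(R.from_quat(s['tcp_rot']).as_matrix().round(4))"
```

```text
7.7 [-2.680e-01 -1.600e-02  2.308e+00 -1.000e-03  8.460e-01  7.360e-01] [ 0.422  -0.0114  0.0402] F [0.2 0.7 6.7] op 0.11981440476340081
[[ 0.0029  0.5368 -0.8437]
 [-0.0012 -0.8437 -0.5368]
 [-1.      0.0026 -0.0018]]
```

View pics/w6.png

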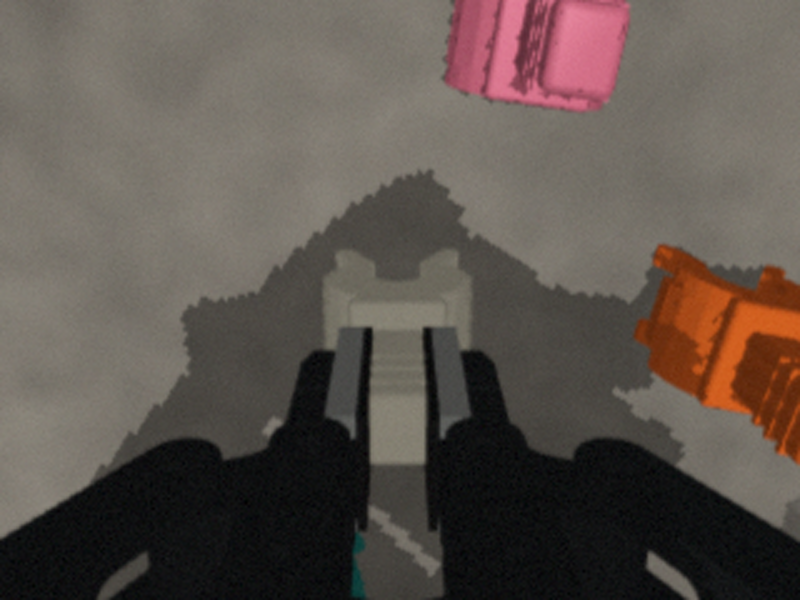

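```bash
cat >> h.py <<'E'
SP=[.6326,.0112,-1.6855,0]
SU,SL=-.1271,.1131
E
python3 - <<'E'
from h import *
o,x,y,z=frame(SP); J=o+x*SL; Rm=rot(-z,y); print(J)
s=state(); move([.46,-.05,.27],Rm,s); T=J+z*(.075+.0241)-x*.001; T2=J+z*(.045+.0241)-x*.001
move(T,Rm,s); move(T2,Rm,s); print(T,ik(T2,Rm,s["qpos"]))
E
```

```text
[ 0.62138969 -0.08610384  0.13345   ]
travel [-0.2296, 0.0536, -0.0118] dr [-0.8676, 0.4878, -0.2359] rows 6.8
travel [-0.1789, 0.2084, -0.0978] dr [-0.8676, 0.4878, -0.2359] rows 6.8
travel [-0.1529, 0.1967, -0.1072] dr [-0.8676, 0.4878, -0.2359] rows 6.8
[ 0.61581769 -0.13446789  0.21977312] (array([-0.5392254 ,  0.29622706,  1.69857833,  0.48051332,  1.40139465,
       -0.56869545]), np.float64(4.827137958001548e-20))
```

Emit:
play_rows(claw=[255,255,255,255,255,255,255,255,255,255,255,255,255,255,255,255], travel=[[-0.04,0,0],[-0.08,0,0],[-0.13,0,0],[-0.23,0.054,-0.012],[-0.23,0.054,-0.012],[-0.23,0.054,-0.012],[-0.23,0.054,-0.012],[-0.23,0.054,-0.012],[-0.23,0.054,-0.012],[-0.23,0.054,-0.012],[-0.179,0.208,-0.098],[-0.179,0.208,-0.098],[-0.179,0.208,-0.098],[-0.179,0.208,-0.098],[-0.179,0.208,-0.098],[-0.179,0.208,-0.098]], dr=[[0,0,0],[0,0,0],[0,0,0],[-0.868,0.488,-0.236],[-0.868,0.488,-0.236],[-0.868,0.488,-0.236],[-0.868,0.488,-0.236],[-0.868,0.488,-0.236],[-0.868,0.488,-0.236],[-0.868,0.488,-0.236],[-0.868,0.488,-0.236],[-0.868,0.488,-0.236],[-0.868,0.488,-0.236],[-0.868,0.488,-0.236],[-0.868,0.488,-0.236],[-0.868,0.488,-0.236]])

```text
time: 9.35
eef_pos: [0.6153, -0.1338, 0.2183]
tcp_rot: [0.646, 0.577, -0.373, 0.331]
contact_force: [-0.3, 1.1, 0.2]
opening: 0.12
```

```bash
python3 look.py w7 130 390 100 300 3; python3 -c "
from h import *;s=state();print(R.from_quat(s['tcp_rot']).as_matrix().round(4));o,x,y,z=frame(SP); J=o+x*SL;move(J+z*(.045+.0241)-x*.001,rot(-z,y),s)"
```

```text
9.35 [-0.56   0.281  1.67   0.472  1.452 -0.565] [ 0.6153 -0.1338  0.2183] F [-0.3  1.1  0.2] op 0.12020206280168123
[[ 0.0555  0.9935 -0.0991]
 [ 0.4978 -0.1136 -0.8598]
 [-0.8655 -0.0016 -0.5009]]
travel [0.0292, 0.0009, 0.0006] dr [-0.0, -0.001, 0.0018] rows 0.6
```

View pics/w7.png

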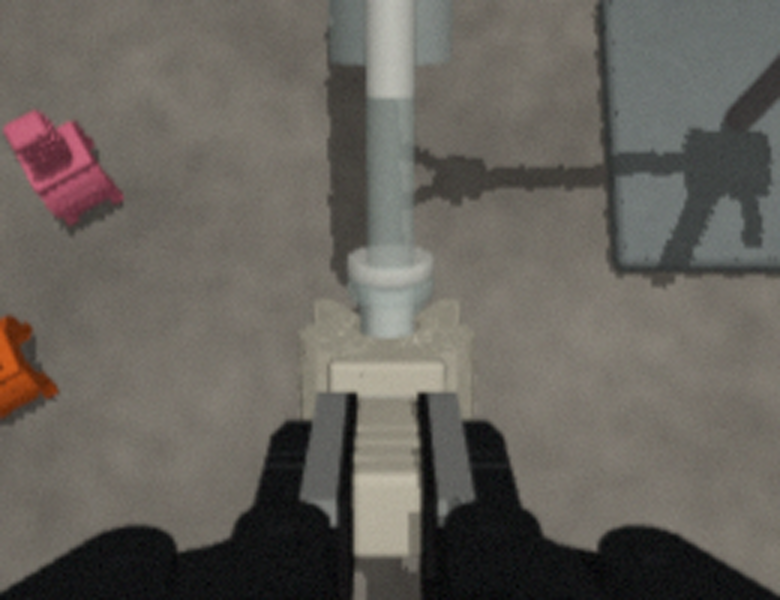

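```bash
cat > held.py <<'E'
import sys
from h import *
n,up,Sj=sys.argv[1],float(sys.argv[2]),float(sys.argv[3])  # back height
s=state(); R0=R.from_quat(s["tcp_rot"]).as_matrix(); c=load(n+".npz")
P=cloud(c).reshape(-1,3); I=c["img"].reshape(-1,3).astype(int)
T=(P-s["eef_pos"])@R0
k=(abs(T[:,1])<.03)&(T[:,0]>-.035)&(T[:,0]<.05)&(abs(T[:,2])<.025)&(I.min(1)>70)
Q=T[k]
b=Q[(abs(Q[:,0]-Q[:,0].min())<1)]
h,e=np.histogram(Q[:,0],bins=np.arange(-.035,.05,.001)); print("x hist",[(round(e[i]*1000),int(h[i])) for i in range(len(h)) if h[i]>12])
back=Q[(Q[:,0]>-.004)&(Q[:,0]<.0085)&(Q[:,2]<-.0085)]
print("back n",len(back),"x med",np.median(back[:,0]).round(4),"y",back[:,1].min().round(4),back[:,1].max().round(4),"z min",np.percentile(back[:,2],[1,5,50]).round(4))
A=np.c_[back[:,1:],np.ones(len(back))]; print("plane x= a y+b z+c",np.linalg.lstsq(A,back[:,0],rcond=None)[0].round(4))
f=Q[(Q[:,0]>.008)&(Q[:,2]<-.009)]; print("fork face n",len(f),"z",np.percentile(f[:,2],[2,10,50,90]).round(4),"y",f[:,1].min().round(4),f[:,1].max().round(4))
ear=Q[(Q[:,0]<-.02)&(abs(Q[:,1])<.008)]; print("ear",len(ear), np.percentile(ear[:,0],[5,50]).round(4),"z",np.percentile(ear[:,2],[1,99]).round(4),"y",np.percentile(ear[:,1],[1,50,99]).round(4)) if len(ear) else 0
# joint in tool frame
o,x,y,z=frame(SP);print("joint nominal in tool",((o+x*Sj-s["eef_pos"])@R0).round(4))
E
python3 held.py w7 .0195 .1131; python3 fitstill.py w7|head -1
```

```text
x hist [(-35, 23), (-34, 32), (-33, 25), (-32, 35), (-31, 27), (-30, 26), (-29, 21), (-28, 26), (-27, 30), (-26, 47), (-25, 289), (-24, 314), (-23, 86), (-22, 52), (-21, 49), (-20, 47), (-19, 46), (-18, 42), (-17, 38), (-16, 39), (-15, 47), (-14, 53), (-13, 34), (-12, 36), (-11, 37), (-10, 46), (-9, 33), (-8, 39), (-7, 31), (-6, 31), (-5, 26), (-4, 28), (-3, 17), (-2, 17), (-1, 19), (0, 14), (1, 16), (2, 13), (3, 47), (4, 183), (5, 181), (6, 39), (7, 27), (8, 28), (9, 33), (10, 56), (11, 83), (12, 76), (13, 70), (14, 85), (15, 86), (16, 81), (17, 45), (18, 53), (19, 52), (20, 30), (21, 36), (22, 26), (23, 25), (24, 17), (25, 14), (26, 23), (27, 19), (28, 19), (31, 15), (34, 19), (35, 17), (36, 24)]
back n 327 x med 0.0052 y -0.0104 0.0109 z min [-0.0122 -0.0121 -0.0108]
plane x= a y+b z+c [ 0.0145 -0.6944 -0.0021]
fork face n 775 z [-0.0122 -0.012  -0.0117 -0.0107] y -0.0169 0.0171
ear 783 [-0.029  -0.0239] z [-0.011   0.0075] y [-0.0078  0.0003  0.0078]
joint nominal in tool [0.0983 0.001  0.0016]
w7 4742 [ 0.6328  0.0114 -1.6853] med|r| 0.00035
```

Emit:
play_rows(claw=[255,255,255,255,255,255,255], travel=[[0.025,0.0009,0.0006],[0.045,0.0009,0.0006],[0.049,0.0009,0.0006],[0.049,0.0009,0.0006],[0.049,0.0009,0.0006],[0.049,0.0009,0.0006],[0.049,0.0009,0.0006]], dr=[[0,-0.001,0.002],[0,-0.001,0.002],[0,-0.001,0.002],[0,-0.001,0.002],[0,-0.001,0.002],[0,-0.001,0.002],[0,-0.001,0.002]], force=110)

```text
time: 10.1
eef_pos: [0.6191, -0.1104, 0.1779]
tcp_rot: [0.647, 0.576, -0.373, 0.333]
contact_force: [-0.7, 0.2, -1.3]
opening: 0.108
```

```bash
python3 look.py w8 160 360 130 280 4; python3 held.py w8 .0195 .1131;  python3 fitstill.py w8|head -1
```

```text
10.1 [-0.526  0.308  1.715  0.487  1.369 -0.572] [ 0.6191 -0.1104  0.1779] F [-0.7  0.2 -1.3] op 0.10834857104745078
x hist [(-35, 33), (-34, 18), (-33, 36), (-32, 25), (-31, 29), (-30, 23), (-29, 26), (-28, 29), (-27, 56), (-26, 311), (-25, 263), (-24, 80), (-23, 48), (-22, 50), (-21, 43), (-20, 45), (-19, 41), (-18, 29), (-17, 47), (-16, 47), (-15, 33), (-14, 37), (-13, 39), (-12, 34), (-11, 33), (-10, 48), (-9, 33), (-8, 29), (-7, 30), (-6, 35), (-5, 18), (-4, 18), (-3, 15), (-2, 13), (-1, 14), (0, 18), (2, 44), (3, 173), (4, 182), (5, 50), (6, 24), (7, 31), (8, 29), (9, 53), (10, 74), (11, 101), (12, 75), (13, 77), (14, 82), (15, 84), (16, 67), (17, 47), (18, 37), (19, 40), (20, 36), (21, 24), (22, 28), (23, 19), (25, 23), (26, 19), (27, 17), (29, 13), (30, 13), (32, 17), (33, 15), (34, 20), (35, 18), (37, 14), (38, 22), (39, 15), (40, 17), (41, 15), (42, 19), (43, 111), (44, 185), (45, 114), (46, 71), (47, 32), (48, 29)]
back n 397 x med 0.0043 y -0.0102 0.011 z min [-0.013  -0.0128 -0.0114]
plane x= a y+b z+c [-0.0028 -0.5652 -0.0016]
fork face n 1212 z [-0.024  -0.0207 -0.0125 -0.0107] y -0.017 0.017
ear 808 [-0.0306 -0.025 ] z [-0.0118  0.0074] y [-0.0078  0.0001  0.0077]
joint nominal in tool [ 0.0503 -0.0004  0.001 ]
w8 5605 [ 0.6484  0.004  -2.2234] med|r| 0.00148
```

View pics/w8.png

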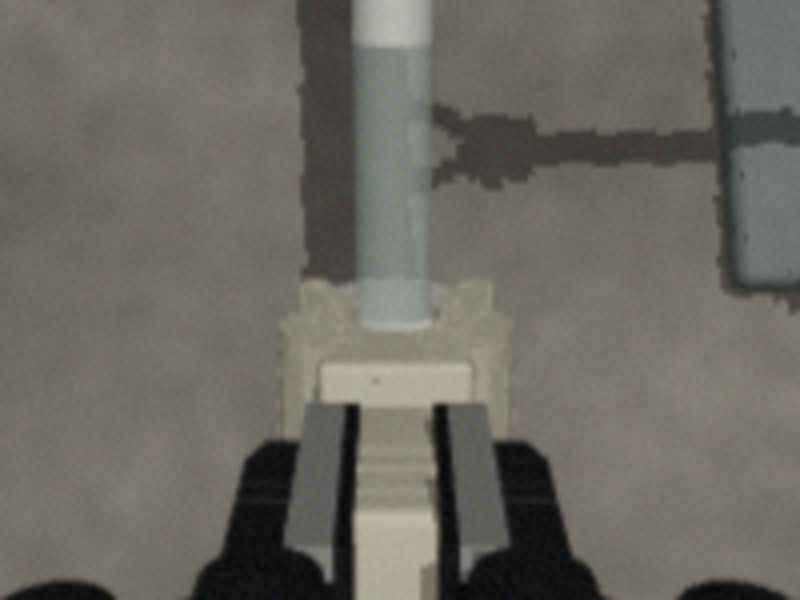

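Emit:
play_rows(claw=[255,255,255,255,255,255,255,255], travel=[[0.004,-0.0006,0.0007],[0.007,-0.0006,0.0007],[0.01,-0.0006,0.0007],[0.013,-0.0006,0.0007],[0.016,-0.0006,0.0007],[0.019,-0.0006,0.0007],[0.021,-0.0006,0.0007],[0.021,-0.0006,0.0007]], dr=[[0,0,0],[0,0,0],[0,0,0],[0,0,0],[0,0,0],[0,0,0],[0,0,0],[0,0,0]])

```text
time: 10.95
eef_pos: [0.6197, -0.1002, 0.1586]
tcp_rot: [0.647, 0.575, -0.373, 0.333]
contact_force: [1.2, 0.8, -1.3]
opening: 0.111
```

```bash
python3 look.py w9 160 360 130 280 4; python3 held.py w9 .0195 .1131
```

```text
10.95 [-0.512  0.323  1.734  0.495  1.332 -0.576] [ 0.6197 -0.1002  0.1586] F [ 1.2  0.8 -1.3] op 0.11067919781901693
x hist [(-35, 28), (-34, 34), (-33, 22), (-32, 30), (-31, 30), (-30, 23), (-29, 28), (-28, 30), (-27, 50), (-26, 259), (-25, 289), (-24, 99), (-23, 53), (-22, 44), (-21, 50), (-20, 52), (-19, 33), (-18, 31), (-17, 42), (-16, 45), (-15, 44), (-14, 37), (-13, 27), (-12, 40), (-11, 42), (-10, 40), (-9, 38), (-8, 22), (-7, 36), (-6, 32), (-5, 21), (-4, 16), (-3, 13), (-2, 22), (-1, 15), (1, 13), (2, 27), (3, 168), (4, 196), (5, 58), (6, 31), (7, 16), (8, 40), (9, 53), (10, 93), (11, 88), (12, 86), (13, 106), (14, 81), (15, 83), (16, 60), (17, 54), (18, 42), (19, 44), (20, 29), (21, 89), (22, 193), (23, 145), (24, 82), (25, 59), (26, 45), (27, 38), (28, 19), (30, 14), (32, 22), (33, 13), (34, 22), (35, 21), (36, 13)]
back n 382 x med 0.0043 y -0.0102 0.0115 z min [-0.0129 -0.0127 -0.0113]
plane x= a y+b z+c [ 0.0017 -0.5768 -0.0017]
fork face n 1314 z [-0.0243 -0.0214 -0.0125 -0.0111] y -0.0176 0.0174
ear 802 [-0.0303 -0.0249] z [-0.0117  0.0072] y [-0.0078  0.0001  0.0078]
joint nominal in tool [0.0287 0.0001 0.0003]
```

View pics/w9.png

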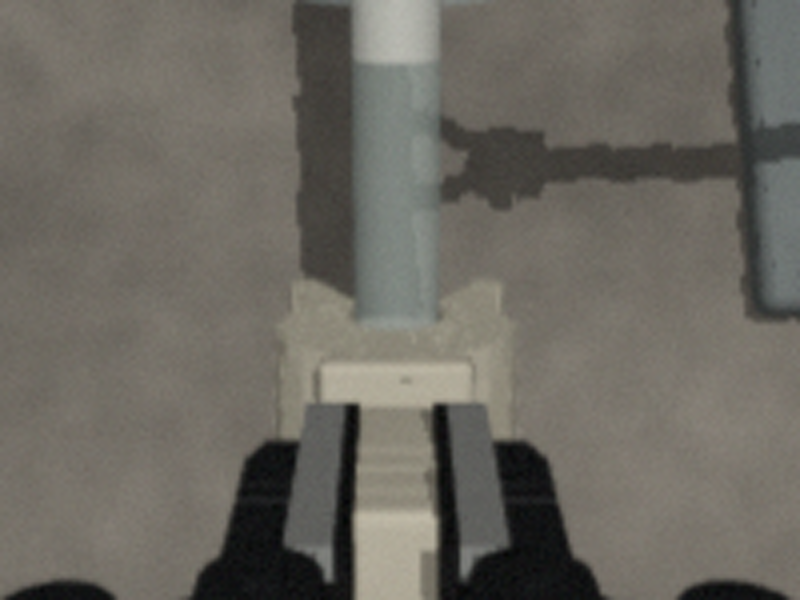

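Emit:
play_rows(claw=[255,255,255,255,255], travel=[[0.002,0,0],[0.004,0,0],[0.0055,0,0],[0.0065,0,0],[0.0065,0,0]], dr=[[0,0,0],[0,0,0],[0,0,0],[0,0,0],[0,0,0]])

```text
time: 11.5
eef_pos: [0.6202, -0.0975, 0.1539]
tcp_rot: [0.647, 0.575, -0.373, 0.334]
contact_force: [-1.5, -2.9, 5.0]
opening: 0.112
```

```bash
python3 look.py w10 160 360 130 280 4; python3 held.py w10 .0195 .1131
```

```text
11.5 [-0.507  0.327  1.738  0.497  1.323 -0.577] [ 0.6202 -0.0975  0.1539] F [-1.5 -2.9  5. ] op 0.11246022302403275
x hist [(-35, 27), (-34, 30), (-33, 28), (-32, 21), (-31, 32), (-30, 27), (-29, 34), (-28, 20), (-27, 34), (-26, 238), (-25, 325), (-24, 95), (-23, 54), (-22, 46), (-21, 43), (-20, 59), (-19, 39), (-18, 35), (-17, 34), (-16, 44), (-15, 46), (-14, 35), (-13, 28), (-12, 38), (-11, 36), (-10, 37), (-9, 45), (-8, 27), (-7, 30), (-6, 32), (-5, 27), (-3, 18), (-2, 17), (-1, 16), (0, 14), (1, 14), (2, 22), (3, 126), (4, 222), (5, 67), (6, 35), (7, 23), (8, 26), (9, 51), (10, 77), (11, 83), (12, 80), (13, 84), (14, 84), (15, 89), (16, 144), (17, 193), (18, 150), (19, 88), (20, 74), (21, 53), (22, 32), (23, 14), (24, 18), (25, 16), (32, 24), (33, 15), (34, 15), (36, 20)]
back n 381 x med 0.0045 y -0.0103 0.0103 z min [-0.0129 -0.0127 -0.0113]
plane x= a y+b z+c [ 0.0023 -0.5513 -0.0013]
fork face n 1215 z [-0.0243 -0.0217 -0.0125 -0.0117] y -0.0171 0.0169
ear 795 [-0.0306 -0.0247] z [-0.0117  0.0083] y [-0.0078  0.      0.0078]
joint nominal in tool [ 0.0234 -0.0001  0.0003]
```

View pics/w10.png

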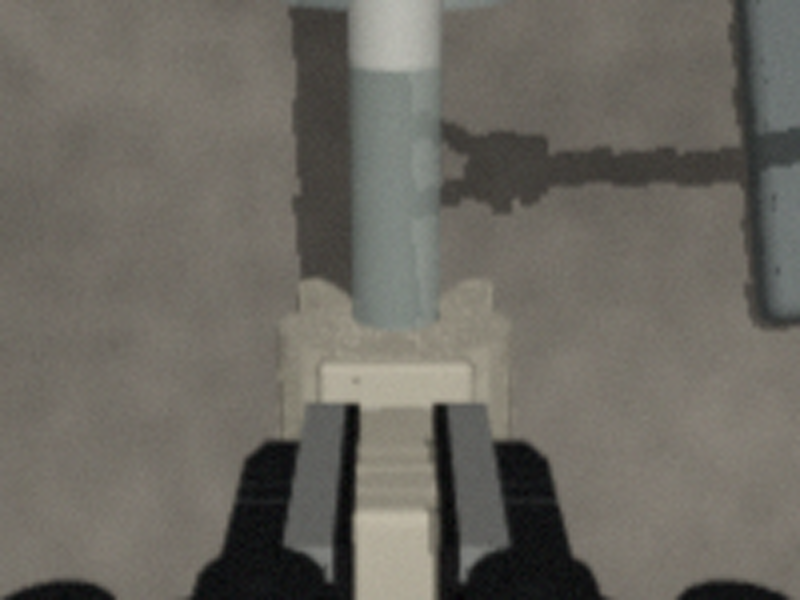

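Emit:
play_rows(claw=[255,180,150,140,140,140,140,140,140,140], travel=[[-0.0005,0,0],[-0.0005,0,0],[-0.0005,0,0],[-0.0005,0,0],[-0.01,0,0],[-0.03,0,0],[-0.06,0,0],[-0.1,0,0],[-0.1,0,0],[-0.1,0,0]], dr=[[0,0,0],[0,0,0],[0,0,0],[0,0,0],[0,0,0],[0,0,0],[0,0,0],[0,0,0],[0,0,0],[0,0,0]])

```text
time: 12.55
eef_pos: [0.6147, -0.148, 0.2421]
tcp_rot: [0.647, 0.574, -0.373, 0.335]
contact_force: [-0.4, 0.6, -0.8]
opening: 0.456
```

```bash
python3 look.py w11 130 390 100 300 3; cat > placed.py <<'E'
import sys
from h import *
n,Sj,bk=sys.argv[1],float(sys.argv[2]),float(sys.argv[3])
c=load(n+".npz"); P=cloud(c).reshape(-1,3); P=P[c["range_z"].ravel()>.05]
l=local(P,SP)-[Sj,0,0]; l=l[(abs(l)<[.03,.03,.06]).all(1)]
b=l[(abs(l[:,2]-bk)<.004)]; e=l[abs(l[:,2]-bk-.029)<.004]
for nm,q in (("back",b),("ear",e)):
    if len(q)<5: continue
    r=cv2.minAreaRect((q[:,:2]*1000).astype(np.float32)); print(nm,len(q),r,"z",np.median(q[:,2]).round(4), "tilt",np.polyfit(q[:,0],q[:,2],1).round(4))
print("fork uphill face x",np.percentile(l[(l[:,2]>.0)&(l[:,2]<bk-.004)&(abs(l[:,1])>bk*.6)][:,0],[5,25,50]).round(4))
E
python3 placed.py w11 .1131 .0195
```

```text
12.55 [-0.579  0.266  1.643  0.466  1.489 -0.564] [ 0.6147 -0.148   0.2421] F [-0.4  0.6 -0.8] op 0.45625070527236167
back 382 ((0.17157840728759766, 0.3247509002685547), (20.220422744750977, 26.758623123168945), 89.62532043457031) z 0.0196 tilt [0.0131 0.0196]
ear 285 ((-0.3260979652404785, 0.2541522979736328), (11.785578727722168, 14.827817916870117), 89.75447082519531) z 0.0486 tilt [0.0527 0.0485]
fork uphill face x [-0.0124 -0.0079 -0.0006]
```

View pics/w11.png

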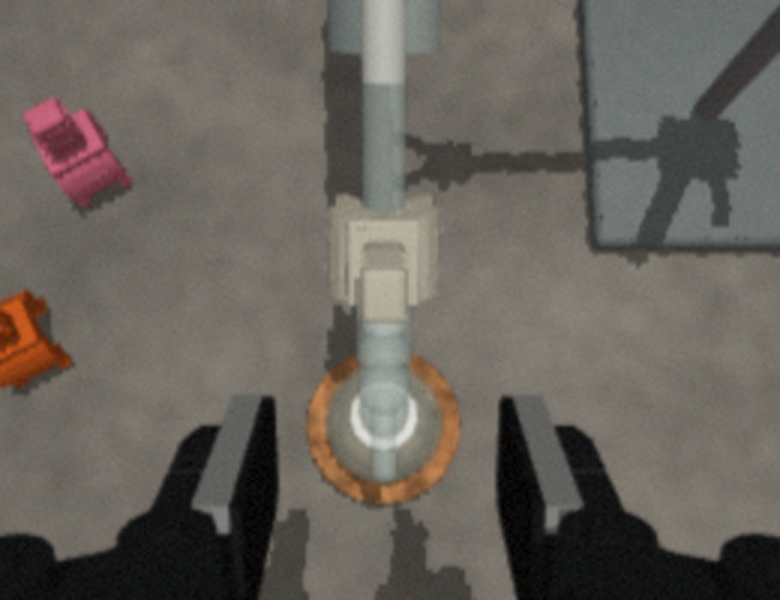

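```bash
python3 - <<'E'
from h import *
th=np.radians(19.4); Rm=rot([0,0,-1],[np.cos(th),np.sin(th),0])
for z in (.18,.046): print(ik([.422,.271,z],Rm))
s=state();move([.47,-.05,.33],Rm,s);move([.44,.15,.28],Rm,s); move([.422,.271,.18],Rm,s)
E
```

```text
(array([ 3.68288400e-01, -5.08056986e-02,  2.04388951e+00, -6.63389945e-11,
        1.14850884e+00,  2.96945251e-02]), np.float64(9.651500754887953e-20))
(array([ 3.68288400e-01,  1.48132833e-01,  2.11931966e+00, -9.83897742e-11,
        8.74140159e-01,  2.96945252e-02]), np.float64(1.0537147712244287e-19))
travel [-0.0381, -0.1541, -0.1141] dr [-0.4434, -0.513, -0.1209] rows 4.6
travel [0.1025, -0.2071, -0.2583] dr [-0.4434, -0.513, -0.1209] rows 6.9
travel [0.2481, -0.2392, -0.3108] dr [-0.4434, -0.513, -0.1209] rows 9.3
```

Emit:
play_rows(claw=[120,120,120,120,120,120,120,120,120,120,120,120,120,120,120,120], travel=[[-0.038,-0.154,-0.114],[-0.038,-0.154,-0.114],[-0.038,-0.154,-0.114],[-0.038,-0.154,-0.114],[-0.038,-0.154,-0.114],[0.1025,-0.207,-0.258],[0.1025,-0.207,-0.258],[0.1025,-0.207,-0.258],[0.1025,-0.207,-0.258],[0.1025,-0.207,-0.258],[0.248,-0.239,-0.311],[0.248,-0.239,-0.311],[0.248,-0.239,-0.311],[0.248,-0.239,-0.311],[0.248,-0.239,-0.311],[0.248,-0.239,-0.311]], dr=[[-0.443,-0.513,-0.121],[-0.443,-0.513,-0.121],[-0.443,-0.513,-0.121],[-0.443,-0.513,-0.121],[-0.443,-0.513,-0.121],[-0.443,-0.513,-0.121],[-0.443,-0.513,-0.121],[-0.443,-0.513,-0.121],[-0.443,-0.513,-0.121],[-0.443,-0.513,-0.121],[-0.443,-0.513,-0.121],[-0.443,-0.513,-0.121],[-0.443,-0.513,-0.121],[-0.443,-0.513,-0.121],[-0.443,-0.513,-0.121],[-0.443,-0.513,-0.121]])

```text
time: 14.2
eef_pos: [0.4227, 0.2706, 0.1808]
tcp_rot: [0.409, 0.577, -0.409, 0.577]
contact_force: [0.0, 0.5, 0.3]
opening: 0.531
```

```bash
python3 look.py w12 100 420 20 260 2.5; python3 - <<'E'
from h import *
c=load("w12.npz");P=cloud(c).reshape(-1,3)
reg=P[np.linalg.norm(P[:,:2]-[.422,.271],axis=1)<.03]
for lo,hi in [(.066,.075),(.038,.046)]:
    m=reg[(reg[:,2]>lo)&(reg[:,2]<hi)]
    r=cv2.minAreaRect((m[:,:2]*1000).astype(np.float32)); print(lo,len(m),m.mean(0).round(4),r)
th=np.radians(19.4); Rm=rot([0,0,-1],[np.cos(th),np.sin(th),0])
move([.422,.271,.0455],Rm)
E
```

```text
14.2 [ 3.670e-01 -5.100e-02  2.043e+00 -1.000e-03  1.150e+00  2.900e-02] [0.4227 0.2706 0.1808] F [0.  0.5 0.3] op 0.5308845914627731
0.066 249 [0.4216 0.2719 0.071 ] ((422.0692443847656, 271.5141906738281), (12.599730491638184, 14.921911239624023), 18.960479736328125)
0.038 499 [0.4213 0.2737 0.0427] ((421.88616943359375, 271.2829284667969), (27.52882194519043, 26.26163673400879), 20.143911361694336)
travel [0.136, -0.0013, -0.001] dr [-0.0013, 0.0004, -0.0019] rows 2.7
```

View pics/w12.png

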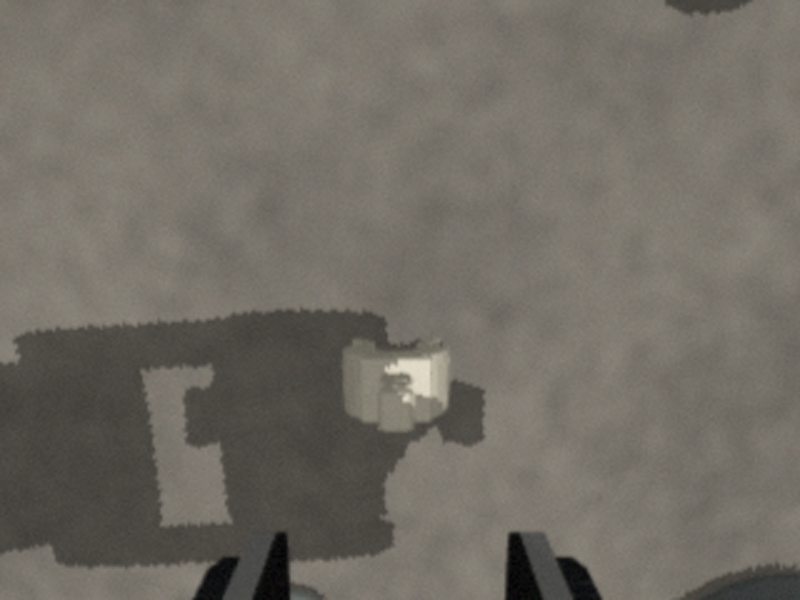

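Emit:
play_rows(claw=[120,120,120,120,120,120,180,220,255,255,255,255,255,255], travel=[[0.045,-0.0013,-0.001],[0.09,-0.0013,-0.001],[0.12,-0.0013,-0.001],[0.1345,-0.0013,-0.001],[0.1345,-0.0013,-0.001],[0.1345,-0.0013,-0.001],[0.1345,-0.0013,-0.001],[0.1345,-0.0013,-0.001],[0.1345,-0.0013,-0.001],[0.1345,-0.0013,-0.001],[0.1345,-0.0013,-0.001],[0.1345,-0.0013,-0.001],[0.1345,-0.0013,-0.001],[0.1345,-0.0013,-0.001]], dr=[[-0.001,0,-0.002],[-0.001,0,-0.002],[-0.001,0,-0.002],[-0.001,0,-0.002],[-0.001,0,-0.002],[-0.001,0,-0.002],[-0.001,0,-0.002],[-0.001,0,-0.002],[-0.001,0,-0.002],[-0.001,0,-0.002],[-0.001,0,-0.002],[-0.001,0,-0.002],[-0.001,0,-0.002],[-0.001,0,-0.002]], force=100)

```text
time: 15.65
eef_pos: [0.4234, 0.2717, 0.0486]
tcp_rot: [0.41, 0.576, -0.408, 0.578]
contact_force: [-0.5, 0.4, 7.0]
opening: 0.117
```

```bash
python3 - <<'E'
from h import *
o,x,y,z=frame(SP); J=o+x*SU; Rm=rot(-z,y); print(J)
s=state(); print(s["eef_pos"],s["opening"],s["contact_force"]); cx=s["eef_pos"][2]-.0177; print("clip origin tool x",cx)
move([.44,.15,.30],Rm,s); move([.46,.03,.40],Rm,s); T=J+z*(.085+cx)
move(T,Rm,s);  print(T,ik(T,Rm),ik([.46,.03,.40],Rm))
E
```

```text
[0.64519798 0.12054852 0.25355   ]
[0.42343126 0.27165468 0.04863352] 0.11717221575774475 [-0.53388543  0.37389638  7.02619302]
clip origin tool x 0.030933516966153214
travel [-0.2514, -0.0239, 0.1203] dr [0.4437, 0.514, 0.1152] rows 5.6
travel [-0.3514, -0.0445, 0.2402] dr [0.4437, 0.514, 0.1152] rows 8.6
travel [-0.3048, 0.1347, 0.2684] dr [0.4437, 0.514, 0.1152] rows 8.6
[0.63856355 0.06296267 0.35395137] (array([-0.25875256,  0.12865432,  1.59901209,  0.51881432,  1.50634903,
       -0.20270963]), np.float64(5.201252363678683e-31)) (array([-0.43084591, -0.28979688,  1.91013819,  0.49866098,  1.6834049 ,
       -0.30003452]), np.float64(6.1511842931098575e-28))
```

Emit:
play_rows(claw=[255,255,255,255,255,255,255,255,255,255,255,255,255,255,255,255,255,255,255,255], travel=[[-0.04,0,0],[-0.08,0,0],[-0.13,0,0],[-0.18,0,0],[-0.2514,-0.024,0.12],[-0.2514,-0.024,0.12],[-0.2514,-0.024,0.12],[-0.3514,-0.0445,0.24],[-0.3514,-0.0445,0.24],[-0.3514,-0.0445,0.24],[-0.3514,-0.0445,0.24],[-0.3514,-0.0445,0.24],[-0.305,0.1347,0.2684],[-0.305,0.1347,0.2684],[-0.305,0.1347,0.2684],[-0.305,0.1347,0.2684],[-0.305,0.1347,0.2684],[-0.305,0.1347,0.2684],[-0.305,0.1347,0.2684],[-0.305,0.1347,0.2684]], dr=[[0,0,0],[0,0,0],[0,0,0],[0,0,0],[0.444,0.514,0.115],[0.444,0.514,0.115],[0.444,0.514,0.115],[0.444,0.514,0.115],[0.444,0.514,0.115],[0.444,0.514,0.115],[0.444,0.514,0.115],[0.444,0.514,0.115],[0.444,0.514,0.115],[0.444,0.514,0.115],[0.444,0.514,0.115],[0.444,0.514,0.115],[0.444,0.514,0.115],[0.444,0.514,0.115],[0.444,0.514,0.115],[0.444,0.514,0.115]])

```text
time: 17.65
eef_pos: [0.6377, 0.0635, 0.3553]
tcp_rot: [0.647, 0.576, -0.373, 0.333]
contact_force: [0.4, -0.4, 0.7]
opening: 0.112
```

```bash
python3 look.py w13 130 390 100 300 3; python3 held.py w13 .024 -.1271; python3 -c "
from h import *;o,x,y,z=frame(SP);move([0,0,0],rot(-z,y))"
```

```text
17.65 [-0.258  0.125  1.6    0.519  1.507 -0.202] [0.6377 0.0635 0.3553] F [ 0.4 -0.4  0.7] op 0.11204168405767884
x hist [(-35, 30), (-34, 31), (-33, 28), (-32, 35), (-31, 25), (-30, 24), (-29, 33), (-28, 26), (-27, 20), (-26, 21), (-25, 28), (-24, 79), (-23, 363), (-22, 201), (-21, 55), (-20, 55), (-19, 30), (-18, 53), (-17, 46), (-16, 32), (-15, 29), (-14, 42), (-13, 44), (-12, 42), (-11, 26), (-10, 31), (-9, 38), (-8, 49), (-7, 31), (-6, 33), (-5, 19), (-4, 20), (-3, 15), (-2, 21), (1, 20), (3, 18), (4, 15), (5, 116), (6, 354), (7, 218), (8, 53), (9, 36), (10, 38), (11, 31), (12, 40), (13, 68), (14, 114), (15, 116), (16, 102), (17, 87), (18, 95), (19, 99), (20, 89), (21, 81), (22, 47), (23, 44), (24, 38), (25, 51), (26, 34), (27, 24), (28, 25), (29, 20), (30, 22), (31, 17), (32, 15), (33, 16), (34, 20), (35, 18), (40, 13), (41, 18), (42, 14), (43, 16), (44, 14)]
back n 630 x med 0.0066 y -0.0139 0.014 z min [-0.0143 -0.0141 -0.0112]
plane x= a y+b z+c [-0.0025 -0.5853 -0.0006]
fork face n 1120 z [-0.0146 -0.0143 -0.014  -0.0119] y -0.0214 0.0216
ear 730 [-0.0311 -0.0224] z [-0.0119  0.0057] y [-0.0078 -0.0001  0.0078]
joint nominal in tool [0.1172 0.0006 0.0008]
travel [0.2391, -0.627, 0.2948] dr [0.0007, 0.0004, -0.0015] rows 14.7
```

View pics/w13.png

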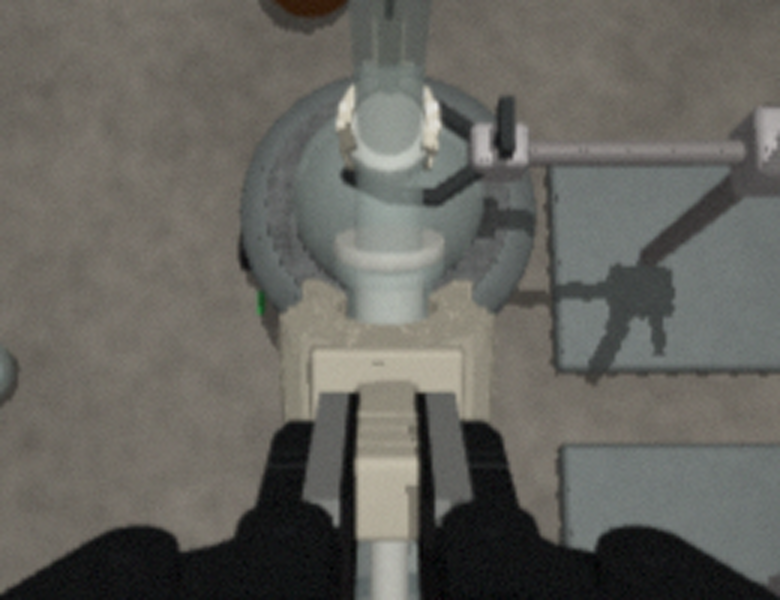

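Emit:
play_rows(claw=[255,255,255,255,255,255,255], travel=[[0.025,0.0006,0.002],[0.045,0.0006,0.002],[0.057,0.0006,0.002],[0.057,0.0006,0.002],[0.057,0.0006,0.002],[0.057,0.0006,0.002],[0.057,0.0006,0.002]], dr=[[0,0,0],[0,0,-0.001],[0,0,-0.001],[0,0,-0.001],[0,0,-0.001],[0,0,-0.001],[0,0,-0.001]], force=110)

```text
time: 18.4
eef_pos: [0.642, 0.0892, 0.3065]
tcp_rot: [0.647, 0.576, -0.373, 0.334]
contact_force: [-0.8, 1.1, -0.8]
opening: 0.106
```

```bash
python3 look.py w14 160 360 130 280 4; python3 held.py w14 .024 -.1271
```

```text
18.4 [-0.216  0.155  1.654  0.528  1.412 -0.209] [0.642  0.0892 0.3065] F [-0.8  1.1 -0.8] op 0.10558995198065486
x hist [(-35, 31), (-34, 28), (-33, 32), (-32, 28), (-31, 26), (-30, 25), (-29, 26), (-28, 24), (-27, 24), (-26, 28), (-25, 41), (-24, 226), (-23, 319), (-22, 79), (-21, 55), (-20, 44), (-19, 43), (-18, 48), (-17, 38), (-16, 37), (-15, 41), (-14, 43), (-13, 45), (-12, 32), (-11, 27), (-10, 35), (-9, 31), (-8, 42), (-7, 26), (-6, 32), (-5, 21), (-4, 13), (-3, 13), (-2, 21), (-1, 17), (1, 20), (2, 14), (4, 35), (5, 252), (6, 356), (7, 103), (8, 41), (9, 33), (10, 30), (11, 33), (12, 44), (13, 100), (14, 136), (15, 92), (16, 105), (17, 88), (18, 99), (19, 99), (20, 77), (21, 62), (22, 47), (23, 34), (24, 44), (25, 42), (26, 32), (27, 29), (28, 22), (29, 21), (31, 20), (32, 13), (33, 17), (34, 24), (35, 14), (38, 15), (41, 15), (42, 14), (43, 21), (44, 25), (45, 53), (46, 34), (47, 19), (48, 18)]
back n 631 x med 0.0062 y -0.0136 0.0142 z min [-0.0144 -0.014  -0.0113]
plane x= a y+b z+c [ 0.0026 -0.5703 -0.0007]
fork face n 1089 z [-0.0145 -0.0143 -0.0139 -0.0119] y -0.0211 0.0217
ear 731 [-0.0319 -0.0229] z [-0.0119  0.0057] y [-0.0077  0.0001  0.0078]
joint nominal in tool [ 0.0613 -0.0005 -0.0009]
```

View pics/w14.png

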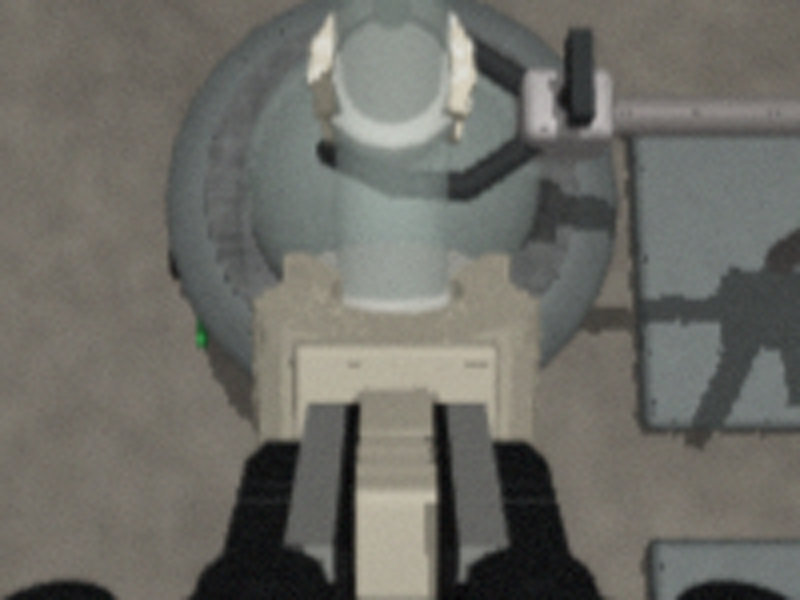

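Emit:
play_rows(claw=[255,255,255,255,255,255,255,255,255,255], travel=[[0.004,-0.0005,0.0003],[0.007,-0.0005,0.0003],[0.01,-0.0005,0.0003],[0.013,-0.0005,0.0003],[0.016,-0.0005,0.0003],[0.019,-0.0005,0.0003],[0.022,-0.0005,0.0003],[0.025,-0.0005,0.0003],[0.026,-0.0005,0.0003],[0.026,-0.0005,0.0003]], dr=[[0,0,0],[0,0,0],[0,0,0],[0,0,0],[0,0,0],[0,0,0],[0,0,0],[0,0,0],[0,0,0],[0,0,0]])

```text
time: 19.45
eef_pos: [0.6427, 0.1026, 0.281]
tcp_rot: [0.647, 0.576, -0.373, 0.333]
contact_force: [3.5, 2.4, -6.1]
opening: 0.11
```

```bash
python3 look.py w15 160 360 130 280 4; python3 held.py w15 .024 -.1271
```

```text
19.45 [-0.195  0.173  1.68   0.534  1.365 -0.212] [0.6427 0.1026 0.281 ] F [ 3.5  2.4 -6.1] op 0.10993790232000963
x hist [(-35, 21), (-34, 36), (-33, 25), (-32, 28), (-31, 34), (-30, 24), (-29, 25), (-28, 27), (-27, 21), (-26, 24), (-25, 36), (-24, 135), (-23, 352), (-22, 141), (-21, 52), (-20, 43), (-19, 43), (-18, 51), (-17, 37), (-16, 35), (-15, 39), (-14, 39), (-13, 45), (-12, 46), (-11, 23), (-10, 33), (-9, 35), (-8, 39), (-7, 32), (-6, 30), (-5, 19), (-4, 13), (-3, 17), (-2, 20), (0, 13), (1, 17), (2, 17), (3, 15), (4, 18), (5, 157), (6, 403), (7, 148), (8, 40), (9, 37), (10, 34), (11, 31), (12, 42), (13, 92), (14, 138), (15, 111), (16, 97), (17, 109), (18, 98), (19, 87), (20, 98), (21, 75), (22, 140), (23, 231), (24, 151), (25, 105), (26, 81), (27, 74), (28, 57), (29, 35), (30, 21), (31, 23), (32, 23), (33, 17), (35, 14), (40, 15), (41, 19), (42, 16), (43, 17)]
back n 623 x med 0.0065 y -0.0137 0.0142 z min [-0.0144 -0.0141 -0.0114]
plane x= a y+b z+c [ 0.0053 -0.5267  0.    ]
fork face n 1718 z [-0.0244 -0.0218 -0.0142 -0.013 ] y -0.022 0.0222
ear 727 [-0.0309 -0.0226] z [-0.0119  0.006 ] y [-0.0078  0.      0.0079]
joint nominal in tool [ 0.0329  0.0004 -0.0021]
```

View pics/w15.png

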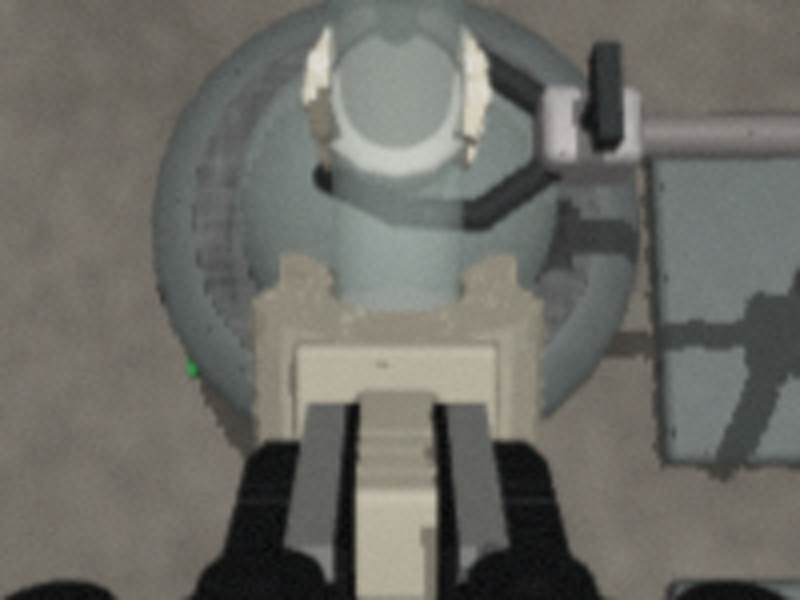

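Emit:
play_rows(claw=[255,255,255,255,255], travel=[[0.0015,0.0003,-0.0005],[0.003,0.0003,-0.0007],[0.004,0.0003,-0.0007],[0.0045,0.0003,-0.0007],[0.0045,0.0003,-0.0007]], dr=[[0,0,0],[0,0,0],[0,0,0],[0,0,0],[0,0,0]])

```text
time: 20.0
eef_pos: [0.6432, 0.1042, 0.2789]
tcp_rot: [0.646, 0.576, -0.374, 0.334]
contact_force: [-2.3, -3.8, 3.5]
opening: 0.108
```

```bash
python3 look.py w16 160 360 130 280 4; python3 held.py w16 .024 -.1271
```

```text
20.0 [-0.191  0.176  1.681  0.533  1.36  -0.211] [0.6432 0.1042 0.2789] F [-2.3 -3.8  3.5] op 0.10805528343835985
x hist [(-35, 28), (-34, 34), (-33, 29), (-32, 31), (-31, 22), (-30, 27), (-29, 28), (-28, 22), (-27, 31), (-26, 18), (-25, 29), (-24, 161), (-23, 338), (-22, 136), (-21, 54), (-20, 45), (-19, 34), (-18, 55), (-17, 37), (-16, 35), (-15, 37), (-14, 38), (-13, 48), (-12, 36), (-11, 31), (-10, 31), (-9, 39), (-8, 36), (-7, 32), (-6, 25), (-5, 27), (-4, 18), (-3, 13), (-2, 13), (-1, 16), (0, 18), (2, 19), (3, 16), (4, 20), (5, 187), (6, 362), (7, 155), (8, 47), (9, 33), (10, 28), (11, 32), (12, 42), (13, 82), (14, 131), (15, 108), (16, 90), (17, 95), (18, 98), (19, 156), (20, 237), (21, 203), (22, 131), (23, 88), (24, 72), (25, 87), (26, 53), (27, 44), (28, 32), (29, 21), (31, 17), (32, 22), (40, 15), (41, 14), (43, 15), (44, 20), (45, 14)]
back n 578 x med 0.0064 y -0.0138 0.0142 z min [-0.0142 -0.0139 -0.0114]
plane x= a y+b z+c [ 0.0006 -0.4147  0.0015]
fork face n 1651 z [-0.0244 -0.022  -0.0139 -0.0129] y -0.021 0.0216
ear 735 [-0.0317 -0.0226] z [-0.0118  0.0058] y [-0.0078  0.      0.0079]
joint nominal in tool [ 0.0302  0.     -0.0017]
```

View pics/w16.png

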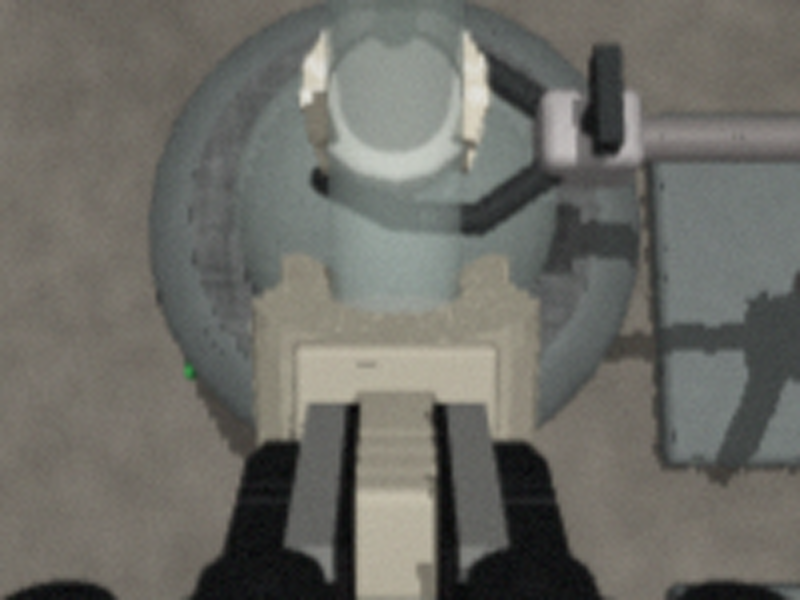

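Emit:
play_rows(claw=[255,180,150,140,140,140,140,140,140,140], travel=[[-0.0005,0,0],[-0.0005,0,0],[-0.0005,0,0],[-0.0005,0,0],[-0.01,0,0],[-0.03,0,0],[-0.06,0,0],[-0.1,0,0],[-0.1,0,0],[-0.1,0,0]], dr=[[0,0,0],[0,0,0],[0,0,0],[0,0,0],[0,0,0],[0,0,0],[0,0,0],[0,0,0],[0,0,0],[0,0,0]])

```text
time: 21.05
eef_pos: [0.6379, 0.054, 0.3677]
tcp_rot: [0.647, 0.575, -0.373, 0.335]
contact_force: [1.2, -0.2, -0.2]
opening: 0.451
```

```bash
python3 look.py w17 130 390 100 300 3; python3 placed.py w17 -.1271 .024; python3 look.py s17 140 400 100 295 3 scene;python3 look.py t17 150 350 120 250 4 top;
```

```text
21.05 [-0.272  0.121  1.583  0.515  1.529 -0.204] [0.6379 0.054  0.3677] F [ 1.2 -0.2 -0.2] op 0.4510379848931508
back 605 ((0.7960424423217773, 0.24333858489990234), (27.53841781616211, 26.266557693481445), 89.49000549316406) z 0.0242 tilt [0.0194 0.0241]
ear 276 ((0.44966840744018555, 0.10029029846191406), (11.78303337097168, 14.565605163574219), 89.56990051269531) z 0.0529 tilt [0.0531 0.0528]
fork uphill face x [-0.012  -0.0081 -0.0011]
21.1 [-0.272  0.122  1.585  0.515  1.529 -0.204] [0.6374 0.0545 0.3658] F [-0.6 -0.  -0.2] op 0.44775502090449104
21.15 [-0.271  0.123  1.586  0.515  1.529 -0.204] [0.637  0.0549 0.3646] F [-0.8  0.2 -1.3] op 0.4503741903552358
```

View pics/w17.png

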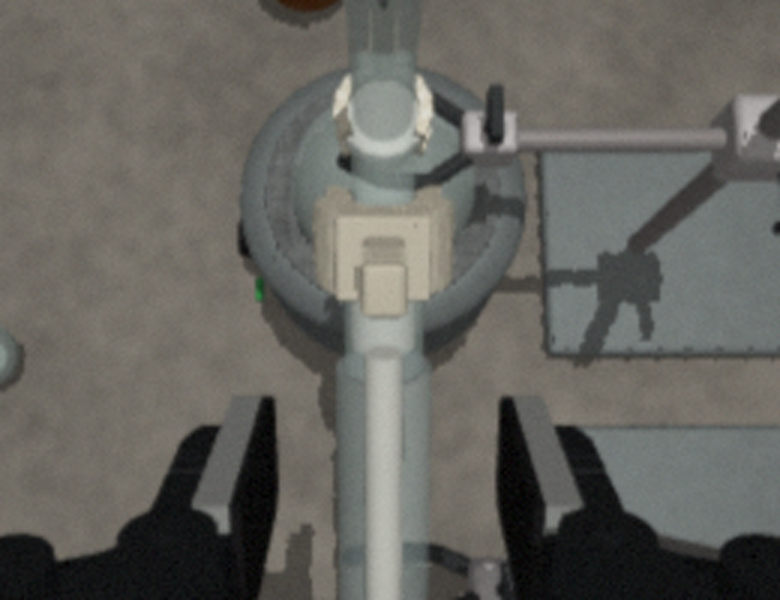

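View pics/t17.png

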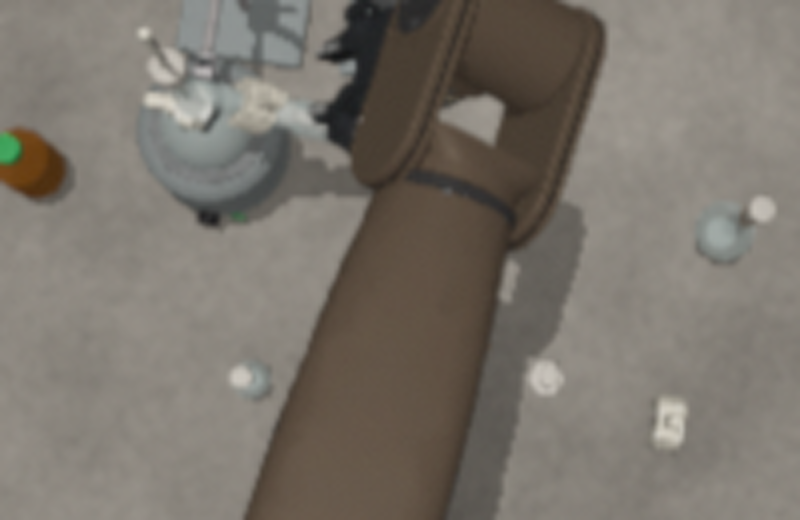

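View pics/s17.png

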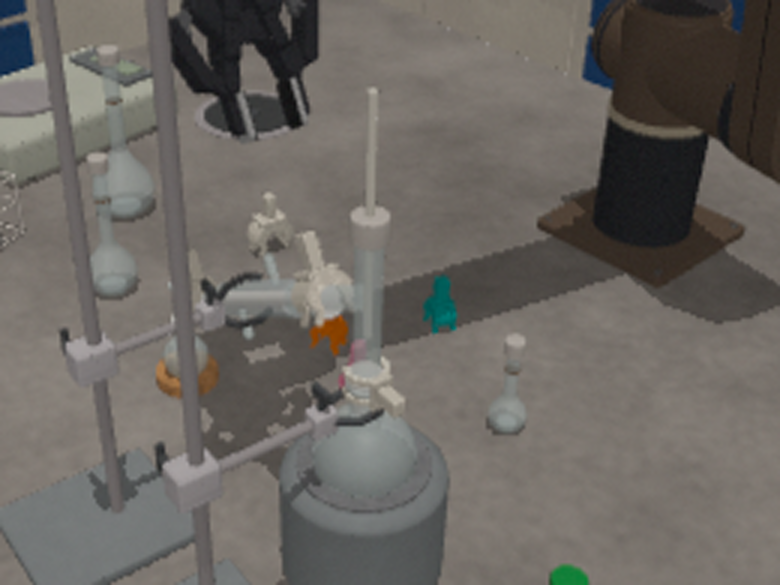

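```bash
python3 -c "
from plant import ctrl; print(ctrl.sign_off())"
```

```text
the job is handed in; nothing more can be done
None
```

Both clips are on their joints and released, and I handed the job in at about 21 s of the 69 s allowed. `sign_off` gave no verdict, so the figures below come from my own camera measurements.

| Clip | Joint | Along glass | Across, level | Square to glass | Limits (along / across) |
|---|---|---|---|---|---|
| Small | Lower | about 0.3 mm | 0.3 mm | 0.1 mm | 4.5 / 3 mm |
| Large | Upper | 0.5–0.8 mm | 0.2 mm | 0.2 mm | 4.5 / 3 mm |

- **Alignment:** measured from the flat backs, both bores lie within about 0.01 rad in yaw and 0.02 rad in pitch of the glass axis. A line fitted to the small ear tops gave about 0.05 rad, still inside the 0.12 rad limit.
- **Snap-on:** after each push I felt about 6 N of resistance from the seated clip.
- **Wide fork downhill:** I took this from the stated starting directions and carried it through the grasp. I did not check it by measuring the bores.
- **Other objects:** in the last pictures, the bystanders in view (spare clip, 25 ml flask, stopper, bottle and the flasks at the right) stood upright, apparently where they started. The arm hid part of the bench, and I did not check the flask at the left. I saw no sign of a knock on the distillation set, and no finger or arm contact with it showed in the wrist forces.
- **Disagreement:** the cameras put the glass about 3.5 mm higher than the nominal heights of 0.25 and 0.13 m. I worked from the measured position, and both clips seated there as expected.

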